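# Put the vacuum pack sealer back into service

### The arm

A 7-joint arm with a two-finger parallel gripper is mounted at the origin on the work surface. World frame = base frame: x ahead of the robot, y to its left, z up, the work surface at z = 0. Lengths are in m, angles in rad, forces in N, time in s.
With the tool pointing down it reaches from about 0.425 to 0.875 m from the base axis. Payload 4.7 kg.
Tool frame: the origin (TCP) lies on the centre line of the jaws, within the pads' length; the fingertips stand 14 mm ahead of it and the grasp point (between the pads) lies 5 mm behind it; z points along the fingers, y is the direction in which the jaws open and shut (so a half turn about z gives the same grasp; the last joint's range is limited). The gripper opens to 87 mm and grips with 3 to 60 N. Pads are 19 mm wide; open, the fingers measure 117 mm over their backs; the gripper's body (75 mm by 190 mm) begins 51 mm behind the grasp point.
Start: joints at [-1.095, 0.321, -0.07, 1.45, 0.023, 1.371, -0.057], TCP at [0.29, 0.582, 0.237] pointing down, gripper open.
Joint ranges: [-2.86, 2.86], [-0.3, 2.09], [-1.38, 1.24], [0.06, 2.45], [-1.56, 4.7], [0.09, 2.05], [-2.69, 2.69]. Speed limits (rad/s): [2.57, 2.57, 3.14, 3.14, 3.14, 3.14, 3.14].

### API

Orientations are given as a rotation vector (axis times angle).
In Python, from bench import ctrl gives the robot as it stands. The module is installed in compiled form; this text tells all that it offers.
- The arm moves only by the tool step_arm, never from a script. Its argument "plan" is a list of rows, each a list of 3 entries, a list of its own where there are three numbers: the turn, a rotation vector about the tool's x, y, z in rad, then the shift along the tool's x, y, z in m, then the closure in counts, from 0 (fully open) to 255 (shut). In form: [[[rx, ry, rz], [x, y, z], hand], ...]. A call has exactly 10 rows; each row is the pose to reach, as a shift and turn from the pose commanded when the call began, along the tool's axes at that moment; what a row does not reach only later rows make up. A row lasts 1/8 s, in which the tool goes at most 62.5 mm and 10.7 degrees, less where a joint would pass 70% of its speed; a pose out of reach is approached as far as the arm can. A call with a gripper value outside its range is refused whole. The fingers move at their own pace and stop on an object; "squeeze" is the grip in N (left out, the last holds). Time passes only in rows, so rows that repeat a pose let the fingers close, or fill a call up. It gives the time, the measured TCP pose, the force and the opening at its end, in the units of the state.
- ctrl.get_state(): the state, without advancing time (a new reading comes with each control period).
- ctrl.get_image(name): name is "side" or "top"; returns the picture (480x640x3 uint8, red, green, blue); there is no depth.
- ctrl.calibration(name): a dict with "fov_y" (degrees; the focal length in pixels is half the picture's height over the tangent of half this angle, whatever the lens; pixels are square), "cx", "cy" (the principal point, pixels), "rvec" (rotation vector, rad) and "tvec" (3), from world to camera coordinates, as OpenCV has them. Camera axes: x right, y down, z forward; pixel columns grow to the right and rows downward; lengths in m; the calibration is good to about 2 mm. A picture is of the moment at which its call begins. calibration takes no time and is no camera call.
- ctrl.close_job(): hands the job in, once; it reports no verdict.
Trained networks look in the newest picture that a camera, given by its name, has taken for a name from the list of things; names that differ only in an ending like _2 or _b are one class to them, and where a whole thing is asked for, a point or a joint stands for the part that bears it (a point fixed in the world has none). Each returns a list of dicts, best first, with "score" (0 to 1); they miss things now and then, are a little off and sometimes report something else, mostly with a low value. They report only what shows in the picture. A call takes as long as a camera call. They do not tell look-alikes from the thing itself.
- ctrl.cut_out(camera, label): "pixels" (480x640 bool, what is visible of it) and "rect" ([left, top, width, height] in pixels, round what is visible of it).
The state is a dict: "time": time; "joint_positions": joint angles; "qd": joint speeds; "joint_torque": joint torques, N m; "position": TCP position; "tool_rot": TCP orientation; "ft_force": force on the tool from outside, world axes, zero at the start; "torque": the same for the moment, N m; "grip_width": opening from 0.0 (shut) to 1.0 (fully open).
Only numpy, scipy, OpenCV 4.12 (cv2) and the standard library are available. Lean on these libraries where they do the work, as an engineer would, in place of code of your own. Each camera call takes 0.05 s, during which the arm holds its last target.

### The job

Put the vacuum pack sealer back into service: move every finished pack from its catch tray into the tote, and tighten the four wing screws of the gasketed cover clockwise, evenly and in cross order, in two rounds: first each about half way, then each fully home. Only when the tray is clear and all the screws are home, push the interlock plug fully into its socket, and let go of it. Leave everything else on the bench where it is.

Things in the scene. Friction and masses are not known exactly. Their poses are not given: they have to be found in the camera images.
- sealer: the bench vacuum pack sealer, one fixed white machine. Origin on the bench; x points to its back (the rear housing, 105 mm high, starts 170 mm behind the origin), y to its left. In front of it lie a 50 mm high vacuum deck on the left (y 12 to 217 mm, from x -195 mm) and a low steel catch tray on the right. It turns at most 0.1 rad from the world's axes.
- cover (a point): centre of the top face of the gasketed cover: a bare aluminium plate 180 x 180 x 10 mm, flat on a black rubber gasket on the deck; top face 65 mm above the bench. Axes of the sealer. A wing screw stands at each corner, 62 mm from the centre along x and along y; in the middle a flat sight glass, 6 mm high.
- tray (a point): centre of the floor of the catch tray (axes of the sealer): inside 242 mm along x by 220 mm along y, floor 4 mm above the bench, walls 4 mm thick with their tops 16 mm above the bench, the discharge slide behind it.
- screw1 (a joint): turn of the wing screw at the front left (-x, +y) corner of the cover, in the sealer's axes; grows clockwise seen from above (tightening). It is finger-loose at 0 to 0.2 rad, half way at 1.1, and comes up against its hard stop, fully home, at 2.2. Turning takes 0.15 N m at first, rising to 0.26 N m; it stays where it is left.
- screw1_grip (a point): grip point of this steel wing screw, on its axis, 28 mm above the cover. Two rounded wings form one upright blade 64 mm long (this point's x) and 9 mm thick (its y), from 14 mm below to 14 mm above the point (in the middle only 1 mm above); hub 20 mm across below it. It turns with the screw; at 0 the blade lies along the sealer's x. The opposite screw is screw3.
- screw2 (a joint): turn of the wing screw at the back left (+x, +y) corner of the cover, in the sealer's axes; grows clockwise seen from above (tightening). It is finger-loose at 0 to 0.2 rad, half way at 1.1, and comes up against its hard stop, fully home, at 2.2. Turning takes 0.15 N m at first, rising to 0.26 N m; it stays where it is left.
- screw2_grip (a point): grip point of this steel wing screw, on its axis, 28 mm above the cover. Two rounded wings form one upright blade 64 mm long (this point's x) and 9 mm thick (its y), from 14 mm below to 14 mm above the point (in the middle only 1 mm above); hub 20 mm across below it. It turns with the screw; at 0 the blade lies along the sealer's x. The opposite screw is screw4.
- screw3 (a joint): turn of the wing screw at the back right (+x, -y) corner of the cover, in the sealer's axes; grows clockwise seen from above (tightening). It is finger-loose at 0 to 0.2 rad, half way at 1.1, and comes up against its hard stop, fully home, at 2.2. Turning takes 0.15 N m at first, rising to 0.26 N m; it stays where it is left.
- screw3_grip (a point): grip point of this steel wing screw, on its axis, 28 mm above the cover. Two rounded wings form one upright blade 64 mm long (this point's x) and 9 mm thick (its y), from 14 mm below to 14 mm above the point (in the middle only 1 mm above); hub 20 mm across below it. It turns with the screw; at 0 the blade lies along the sealer's x. The opposite screw is screw1.
- screw4 (a joint): turn of the wing screw at the front right (-x, -y) corner of the cover, in the sealer's axes; grows clockwise seen from above (tightening). It is finger-loose at 0 to 0.2 rad, half way at 1.1, and comes up against its hard stop, fully home, at 2.2. Turning takes 0.15 N m at first, rising to 0.26 N m; it stays where it is left.
- screw4_grip (a point): grip point of this steel wing screw, on its axis, 28 mm above the cover. Two rounded wings form one upright blade 64 mm long (this point's x) and 9 mm thick (its y), from 14 mm below to 14 mm above the point (in the middle only 1 mm above); hub 20 mm across below it. It turns with the screw; at 0 the blade lies along the sealer's x. The opposite screw is screw2.
- socket_hole0 (a point): centre of the mouth of the interlock socket: a grey block 64 x 64 x 30 mm on the deck in front of the cover, mouth 80 mm above the bench; rectangular hole 45 mm along x by 31 mm along y, 25 mm deep. Axes of the sealer.
- plug: cordless interlock plug, 160 g, standing upright on the bench. Origin at the centre of its underside. From below: a steel foot 42 (x) x 28 (y) x 22 mm high that fits the hole either way round, a collar 54 x 42 x 6 mm that comes to rest on the socket's top when fully in, and a white grip 46 (x) x 24 (y) x 40 mm high; 68 mm high in all.
- pack1: finished sealed pack, a rigid box 90 (x) x 50 (y) x 28 mm high, white base and clear top with two red-capped tubes inside, 90 g, lying flat in the catch tray. Origin at the centre of its underside. Two or three of the four packs are there; None if absent.
- pack2: finished sealed pack, a rigid box 90 (x) x 50 (y) x 28 mm high, white base and clear top with two red-capped tubes inside, 90 g, lying flat in the catch tray. Origin at the centre of its underside. Two or three of the four packs are there; None if absent.
- pack3: finished sealed pack, a rigid box 90 (x) x 50 (y) x 28 mm high, white base and clear top with two red-capped tubes inside, 90 g, lying flat in the catch tray. Origin at the centre of its underside. Two or three of the four packs are there; None if absent.
- pack4: finished sealed pack, a rigid box 90 (x) x 50 (y) x 28 mm high, white base and clear top with two red-capped tubes inside, 90 g, lying flat in the catch tray. Origin at the centre of its underside. Two or three of the four packs are there; None if absent.
- tote_in (a point): the tote: an open grey plastic box 262 (x) x 190 (y) x 80 mm high, walls and floor 5 mm, fixed on the bench to the left or the right of the sealer. The point is the centre of its inner floor, 5 mm above the bench; inside 252 mm along x by 180 mm along y; room for three packs side by side, each lying along y, or two deep.
- tape_roll: roll of packing tape 90 mm across, 25 mm high, flat on the bench; a bystander, to be left where it is. Origin at its underside.
- reagent_bottle: amber bottle 64 mm across, 150 mm high; a bystander, to be left where it is. Origin at its underside.
- grease_jar: white jar 48 mm across, 45 mm high; a bystander, to be left where it is. Origin at its underside.
- old_gasket: old rubber ring 84 mm across, 6 mm thick, flat on the bench; a bystander, to be left where it is. Origin at its underside.
- screwdriver: screwdriver 160 mm long lying on the bench; a bystander, to be left where it is. Origin at its underside (axis along x).
- beaker: glass beaker 70 mm across, 90 mm high; a bystander, to be left where it is. Origin at its underside.
Not all that is in view belongs to the job. Of the things that look like the plug, the smallest one is meant.

How it is judged:
On the way, in this order (a step that is already met when the one before it is completed fails the run):
1. all four wing screws are about half way (each past 0.7 rad) (value of joint each of screw1, screw2, screw3, screw4 above 0.7 rad), for 0.2 s.
2. all four wing screws are fully home (each past 2.05 rad) (value of joint each of screw1, screw2, screw3, screw4 above 2.05 rad), for 0.2 s.
3. the interlock plug is fully in its socket (foot at least 18 mm deep) (z of plug in the frame of socket_hole0 below -0.018 m and horizontal distance between plug and socket_hole0 below 0.006 m and angle between plug's own z axis and vertical below 0.08 rad), for 0.2 s.
At the end, for the whole second after the job is handed in: Every pack that was there lies in the tote, inside its walls, its underside less than 60 mm above the tote's floor, at rest; all four wing screws are past 2.05 rad; the plug's foot is at least 18 mm deep in the socket, upright within 0.08 rad and within 6 mm of the hole's centre (all of step 2 and all of step 3 and x of pack1 in the frame of tote_in between -0.13 and 0.13 m and y of pack1 in the frame of tote_in between -0.095 and 0.095 m and z of pack1 in the frame of tote_in between -0.006 and 0.06 m and linear speed of each of pack1, pack2, pack3, pack4 below 0.03 m/s and x of pack2 in the frame of tote_in between -0.13 and 0.13 m and y of pack2 in the frame of tote_in between -0.095 and 0.095 m and z of pack2 in the frame of tote_in between -0.006 and 0.06 m and x of pack3 in the frame of tote_in between -0.13 and 0.13 m and y of pack3 in the frame of tote_in between -0.095 and 0.095 m and z of pack3 in the frame of tote_in between -0.006 and 0.06 m and x of pack4 in the frame of tote_in between -0.13 and 0.13 m and y of pack4 in the frame of tote_in between -0.095 and 0.095 m and z of pack4 in the frame of tote_in between -0.006 and 0.06 m); the robot touches nothing.
It fails at once if first round out of cross order: two neighbouring screws past 0.7 rad while both of the others are still below 0.4 rad ((value of joint each of screw1, screw2 above 0.7 rad and value of joint each of screw3, screw4 below 0.4 rad) or (value of joint each of screw2, screw3 above 0.7 rad and value of joint each of screw4, screw1 below 0.4 rad) or (value of joint each of screw3, screw4 above 0.7 rad and value of joint each of screw1, screw2 below 0.4 rad) or (value of joint each of screw4, screw1 above 0.7 rad and value of joint each of screw2, screw3 below 0.4 rad)).
It fails at once if second round out of cross order: two neighbouring screws past 1.9 rad while both of the others are still below 1.4 rad ((value of joint each of screw1, screw2 above 1.9 rad and value of joint each of screw3, screw4 below 1.4 rad) or (value of joint each of screw2, screw3 above 1.9 rad and value of joint each of screw4, screw1 below 1.4 rad) or (value of joint each of screw3, screw4 above 1.9 rad and value of joint each of screw1, screw2 below 1.4 rad) or (value of joint each of screw4, screw1 above 1.9 rad and value of joint each of screw2, screw3 below 1.4 rad)).
It fails at once if uneven: one screw past 1.8 rad while another is still below 0.7 rad ((value of joint screw1 above 1.8 rad and value of joint screw2 below 0.7 rad) or (value of joint screw1 above 1.8 rad and value of joint screw3 below 0.7 rad) or (value of joint screw1 above 1.8 rad and value of joint screw4 below 0.7 rad) or (value of joint screw2 above 1.8 rad and value of joint screw1 below 0.7 rad) or (value of joint screw2 above 1.8 rad and value of joint screw3 below 0.7 rad) or (value of joint screw2 above 1.8 rad and value of joint screw4 below 0.7 rad) or (value of joint screw3 above 1.8 rad and value of joint screw1 below 0.7 rad) or (value of joint screw3 above 1.8 rad and value of joint screw2 below 0.7 rad) or (value of joint screw3 above 1.8 rad and value of joint screw4 below 0.7 rad) or (value of joint screw4 above 1.8 rad and value of joint screw1 below 0.7 rad) or (value of joint screw4 above 1.8 rad and value of joint screw2 below 0.7 rad) or (value of joint screw4 above 1.8 rad and value of joint screw3 below 0.7 rad)).
It fails at once if the plug is put into the socket before all the screws are home (past 2.0 rad) or while a pack is still in the catch tray ((z of plug in the frame of socket_hole0 below -0.008 m and horizontal distance between plug and socket_hole0 below 0.012 m) and (value of joint any of screw1, screw2, screw3, screw4 below 2 rad or (x of pack1 in the frame of tray between -0.125 and 0.125 m and y of pack1 in the frame of tray between -0.115 and 0.115 m) or (x of pack2 in the frame of tray between -0.125 and 0.125 m and y of pack2 in the frame of tray between -0.115 and 0.115 m) or (x of pack3 in the frame of tray between -0.125 and 0.125 m and y of pack3 in the frame of tray between -0.115 and 0.115 m) or (x of pack4 in the frame of tray between -0.125 and 0.125 m and y of pack4 in the frame of tray between -0.115 and 0.115 m))).
It fails at once if a bystander is moved more than 30 mm (distance of any of tape_roll, reagent_bottle, grease_jar, old_gasket, screwdriver, beaker from where it was at the start of the episode above 0.03 m).
Of pack1, pack2, pack3, pack4 only 2 to 3 are there at a start; the rules pass over those that are not, and their reading is None.
At some moment in a run one of pack1, pack2, pack3, pack4 may be knocked a few centimetres aside while the robot is not near it.
Once in a run the grip may slacken for a moment while it holds something.
It also fails if it takes over 210 s, if anything falls off the work surface, if the arm or the gripper's body presses on something with over 40 N, if the wrist force passes 120 N, or if a joint passes its speed limit or range.

## Working session

There is one attempt and no reset: what is moved stays moved. The work goes in short steps, Python scripts to look and compute and a tool call to move; the robot and the scene stay as the last step left them, time stands still between calls to the robot, and variables do not carry over. Pictures are saved under pics/ and viewed, and the job is handed in when it is done.

Besides the shell and the picture viewer there is one more tool, called as name([rows], argument=value, ...), one row to a line, values as JSON. step_arm: Moves the arm, as the interface text tells. Its arguments: {"type":"object","properties":{"plan":{"type":"array"},"squeeze":{"type":"number"}},"required":["plan"]}

```bash
mkdir -p pics; ls; python3 - <<'E'
from bench import ctrl
import cv2
s=ctrl.get_state()
for k,v in s.items(): print(k,v)
for c in("side","top"):
    print(c,ctrl.calibration(c))
    cv2.imwrite(f"pics/{c}0.png",ctrl.get_image(c)[:,:,::-1])
E
```

```text
pics
time 0.0
joint_positions [-1.09490645  0.32182693 -0.07008024  1.45168341  0.02262299  1.37082958
 -0.05690052]
qd [-5.68052405e-04  1.50406610e-03  1.46679229e-03  7.55042261e-04
 -6.69364810e-04  4.14698747e-06  1.29104533e-05]
joint_torque [-1.49825128e-04 -4.91297185e+01 -4.03919024e-01 -3.12520730e+01
 -6.38848683e-02  4.39469505e-02  1.77060856e-04]
position [0.28942035 0.5814037  0.23545471]
tool_rot [-7.18827979e-01 -3.05791287e+00  3.03606775e-03]
ft_force [-0.20133287 -0.64096045  0.0448973 ]
torque [-0.00058134  0.07764772  0.00313642]
grip_width 1.000134929054698
side {'fov_y': 43.3337161770707, 'cx': 313.35173061245837, 'cy': 238.86580075991412, 'rvec': array([ 2.22330821, -0.33624577,  0.13415904]), 'tvec': array([-0.49131178,  0.17145015,  1.61023903])}
top {'fov_y': 47.16119579707854, 'cx': 330.1785145001288, 'cy': 235.49104020038038, 'rvec': array([ 2.09810195, -2.15467481,  0.19827419]), 'tvec': array([0.01103135, 0.51943418, 1.85276799])}
```

View pics/side0.png

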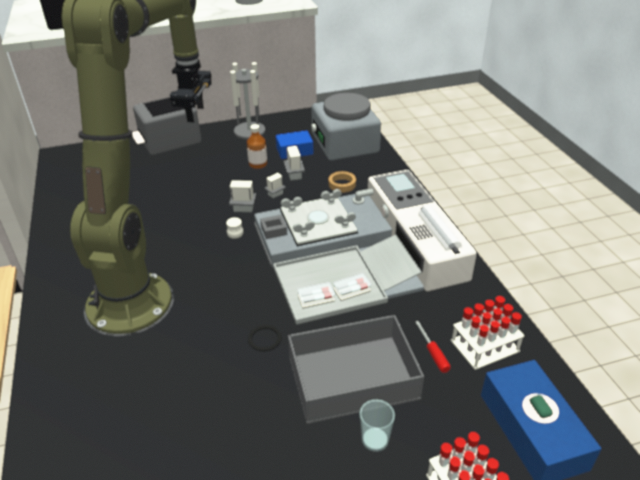

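View pics/top0.png

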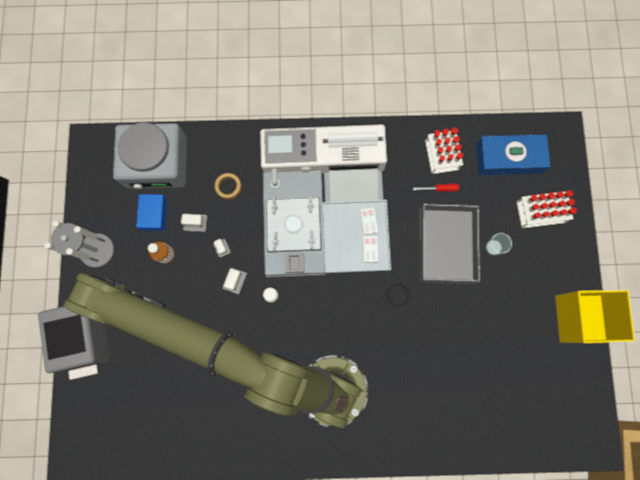

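```bash
cat > h.py <<'E'
from bench import ctrl
import numpy as np, cv2
from scipy.spatial.transform import Rotation as R
def cal(c):
    k=ctrl.calibration(c); f=240/np.tan(np.radians(k['fov_y'])/2)
    K=np.array([[f,0,k['cx']],[0,f,k['cy']],[0,0,1]]); return K,cv2.Rodrigues(k['rvec'])[0],k['tvec'],k['rvec']
def proj(c,P):
    K,Rm,t,rv=cal(c); return cv2.projectPoints(np.atleast_2d(np.array(P,float)),rv,t,K,None)[0][:,0]
def back(c,uv,z):
    K,Rm,t,rv=cal(c); C=-Rm.T@t
    uv=np.atleast_2d(uv); d=(Rm.T@np.linalg.inv(K)@np.c_[uv,np.ones(len(uv))].T).T
    s=(z-C[2])/d[:,2]; return C+s[:,None]*d
def img(c,name=None):
    im=ctrl.get_image(c)[:,:,::-1].copy()
    if name: cv2.imwrite(f'pics/{name}.png',im)
    return im
def crop(im,x,y,w,h,name):
    s=min(800/w,600/h); cv2.imwrite(f'pics/{name}.png',cv2.resize(im[y:y+h,x:x+w],None,fx=s,fy=s,interpolation=cv2.INTER_CUBIC))
E
python3 - <<'E'
from h import *
for c in("side","top"):
    im=cv2.imread(f'pics/{c}0.png')
    K,Rm,t,_=cal(c); print(c,-Rm.T@t,K[0,0])
    for lab in ["plug","pack1","screw1","screw2","tray","tote_in","sealer","cover","socket_hole0","tape_roll","reagent_bottle","grease_jar","old_gasket","screwdriver","beaker"]:
        try:
            for d in ctrl.cut_out(c,lab)[:5]:
                m=d['pixels']; ys,xs=np.nonzero(m); uv=[xs.mean(),ys.mean()]
                print(lab,round(d['score'],2),d['rect'],m.sum(),np.round(uv,1),back(c,uv,0.03).round(3)[0,:2])
        except Exception as e: print(lab,e)
t=cv2.imread('pics/top0.png'); crop(t,255,115,140,105,'a1'); crop(t,255,190,140,105,'a2'); crop(t,140,190,140,105,'a3')
print(proj('top',ctrl.get_state()['position']),proj('side',ctrl.get_state()['position']))
E
```

```text
side [ 0.16294104 -1.24957486  1.12945344] 604.1102936641196
plug 0.96 [230.4, 179.5, 26.5, 32.8] 649 [242.1 195.1] [0.382 0.362]
plug 0.85 [265.2, 176.6, 18.2, 17.8] 310 [275.  185.2] [0.497 0.384]
plug 0.68 [288.1, 311.4, 138.9, 113.7] 10576 [353.7 367. ] [ 0.489 -0.407]
plug 0.66 [282.6, 145.3, 24.2, 34.6] 440 [293.9 163.5] [0.591 0.495]
plug 0.61 [280.2, 195.4, 26.4, 17.1] 205 [291.7 203.4] [0.522 0.267]
pack1 0.84 [335.1, 274.0, 36.1, 25.6] 696 [351.9 286.2] [ 0.575 -0.15 ]
pack1 0.62 [295.7, 283.6, 38.0, 22.6] 736 [315.6 294.6] [ 0.475 -0.151]
screw1 0.74 [280.8, 194.8, 23.5, 19.4] 223 [291.9 203.8] [0.522 0.264]
screw1 0.68 [295.1, 219.0, 16.7, 17.8] 224 [303.8 227.4] [0.524 0.136]
screw1 0.65 [323.4, 190.0, 19.4, 15.2] 203 [331.  195.6] [0.653 0.269]
screw2 0.74 [280.8, 194.8, 23.5, 19.4] 223 [291.9 203.8] [0.522 0.264]
screw2 0.68 [295.1, 219.0, 16.7, 17.8] 224 [303.8 227.4] [0.524 0.136]
screw2 0.65 [323.4, 190.0, 19.4, 15.2] 203 [331.  195.6] [0.653 0.269]
tray 0.68 [258.6, 165.4, 218.1, 157.6] 20127 [364.6 243.5] [0.67  0.008]
tray 0.61 [249.2, 321.5, 35.7, 31.6] 373 [265
[... 2375 characters left out ...]
] 76 [274.4 205.6] [0.635 0.191]
socket_hole0 0.61 [286.0, 254.2, 17.6, 17.9] 384 [294.3 262.6] [0.431 0.124]
reagent_bottle 0.98 [148.2, 243.5, 26.7, 18.8] 383 [161.  251.6] [0.482 0.586]
grease_jar 0.73 [263.6, 288.2, 14.3, 13.2] 142 [270.9 294.9] [0.322 0.205]
old_gasket 0.66 [487.5, 232.1, 25.2, 21.2] 442 [499. 244.] [ 0.477 -0.589]
old_gasket 0.6 [288.3, 254.8, 16.9, 18.2] 385 [294.2 262.6] [0.431 0.124]
old_gasket 0.45 [386.8, 286.5, 22.8, 19.4] 164 [397.  295.3] [ 0.309 -0.226]
screwdriver 0.72 [413.8, 179.9, 42.6, 11.6] 177 [444.1 187.4] [ 0.685 -0.411]
beaker 0.83 [488.8, 232.7, 21.9, 24.4] 408 [498.4 244.5] [ 0.475 -0.587]
[[139.76354014 303.58795612]] [[194.68451337 111.03775438]]
```

View crops.

View pics/a2.png

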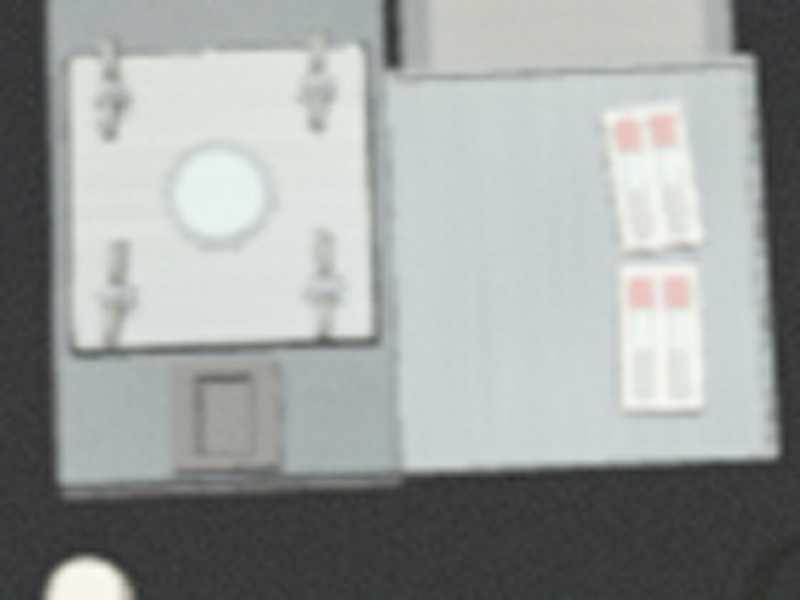

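View pics/a3.png

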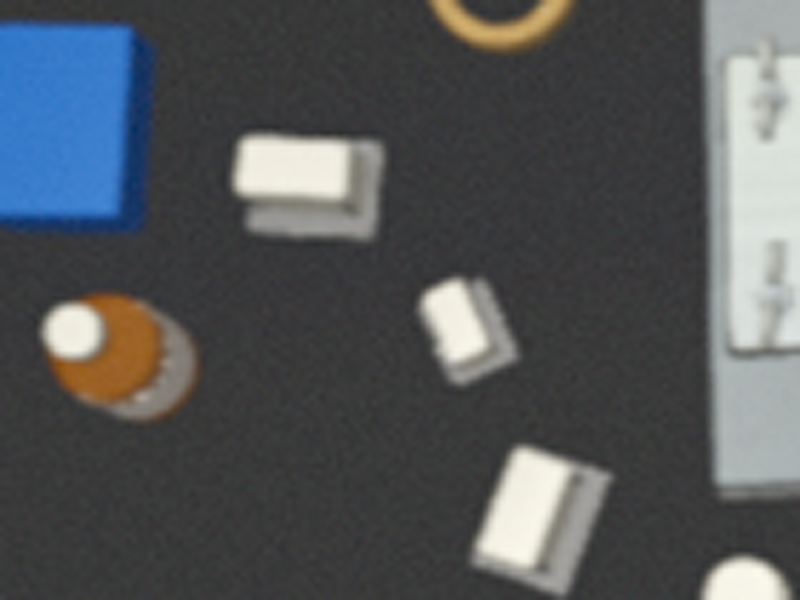

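View pics/a1.png

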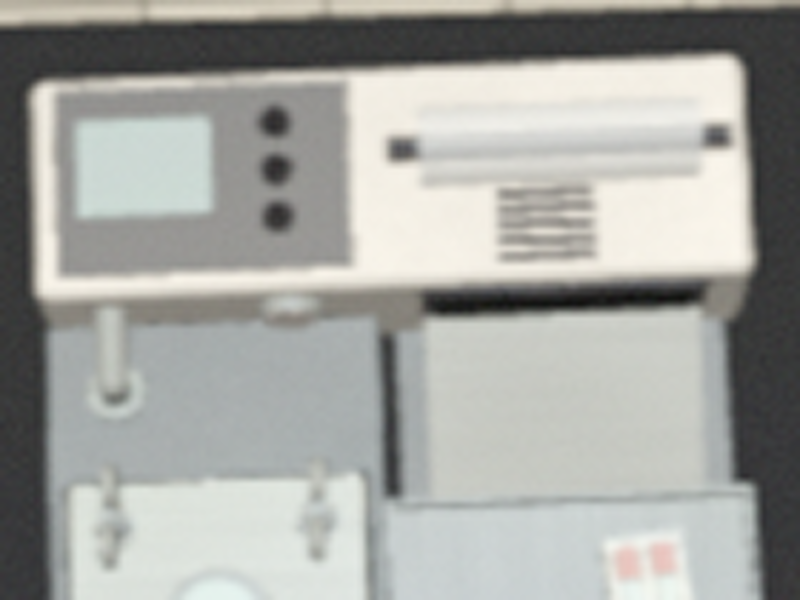

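```bash
cat > m1.py <<'E'
from h import *
def a(name,pts):
    o={'a2':(255,190),'a3':(140,190)}[name]; s=800/140
    return np.array([[o[0]+(p[0]+.5)/s-.5,o[1]+(p[1]+.5)/s-.5] for p in pts])
def rep(n,c,pts,z):
    P=back('top',a(c,pts),z); print(n,'centre',P[:,:2].mean(0).round(4)); print(P[:,:2].round(4).tolist())
    if len(P)==4:
        e=[P[(i+1)%4,:2]-P[i,:2] for i in range(4)]
        print('  len',[round(np.linalg.norm(v),4) for v in e],'ang',[round(float(np.arctan2(v[1],v[0])),3) for v in e])
rep('cover','a2',[(68,55),(365,43),(377,340),(72,350)],.065)
rep('screws 2,3,4,1','a2',[(112,97),(317,90),(324,290),(117,296)],.094)
rep('glass','a2',[(219,193)],.071)
rep('socket','a2',[(175,362),(280,362),(280,468),(175,470)],.08)
rep('hole','a2',[(196,375),(256,375),(256,455),(196,455)],.08)
rep('tray','a2',[(388,70),(755,57),(778,457),(402,472)],.016)
rep('packA','a2',[(605,110),(682,103),(703,243),(625,250)],.032)
rep('packB','a2',[(622,265),(698,262),(703,410),(623,412)],.032)
rep('plug','a3',[(420,298),(462,278),(493,345),(450,368)],.068)
t=cv2.imread('pics/top0.png');crop(t,400,190,140,105,'a4')
s=cv2.imread('pics/side0.png');crop(s,220,150,160,120,'s1');crop(s,250,200,200,150,'s2')
E
python3 m1.py
```

```text
cover centre [0.5605 0.1234]
[[0.6501, 0.2146], [0.6528, 0.0343], [0.4701, 0.0313], [0.4689, 0.2132]]
  len [np.float64(0.1803), np.float64(0.1827), np.float64(0.1819), np.float64(0.1812)] ang [-1.556, -3.125, 1.577, 0.008]
screws 2,3,4,1 centre [0.5563 0.1233]
[[0.6162, 0.1853], [0.6172, 0.0631], [0.4961, 0.0614], [0.4957, 0.1833]]
  len [np.float64(0.1222), np.float64(0.1211), np.float64(0.1219), np.float64(0.1204)] ang [-1.562, -3.128, 1.574, 0.016]
glass centre [0.5609 0.1239]
[[0.5609, 0.1239]]
socket centre [0.4251 0.1202]
[[0.4577, 0.1508], [0.4561, 0.0887], [0.3931, 0.0899], [0.3936, 0.1515]]
  len [np.float64(0.062), np.float64(0.0629), np.float64(0.0617), np.float64(0.0641)] ang [-1.597, 3.124, 1.563, -0.012]
hole centre [0.4254 0.1211]
[[0.4496, 0.1385], [0.4487, 0.103], [0.4012, 0.1038], [0.4021, 0.1391]]
  len [np.float64(0.0354), np.float64(0.0475), np.float64(0.0353), np.float64(0.0475)] ang [-1.597, 3.125, 1.544, -0.013]
tray centre [ 0.5234 -0.0945]
[[0.6478, 0.0211], [0.6501, -0.2075], [0.3994, -0.2101], [0.3964, 0.0187]]
  len [np.float64(0.2287), np.float64(0.2506), np.float64(0.2288), np.float64(0.2514)] ang [-1.561, -3.131, 1.584, 0.01]
packA centre [ 0.5725 -0.1402]
[[0.6149, -0.1119], [0.6181, -0.1594], [0.53, -0.1687], [0.527, -0.1209]]
  len [np.float64(0.0477), np.float64(0.0885), np.float64(0.0479), np.float64(0.0884)] ang [-1.504, -3.037, 1.635, 0.102]
packB centre [ 0.4727 -0.141 ]
[[0.5177, -0.1187], [0.5183, -0.1651], [0.4273, -0.1643], [0.4274, -0.1159]]
  len [np.float64(0.0464), np.float64(0.091), np.float64(0.0484), np.float64(0.0904)] ang [-1.557, 3.133, 1.569, -0.031]
plug centre [0.4895 0.3754]
[[0.5047, 0.3972], [0.5162, 0.3723], [0.4752, 0.3534], [0.462, 0.3789]]
  len [np.float64(0.0275), np.float64(0.0452), np.float64(0.0287), np.float64(0.0465)] ang [-1.14, -2.711, 2.048, 0.405]
```

View pics/a4.png

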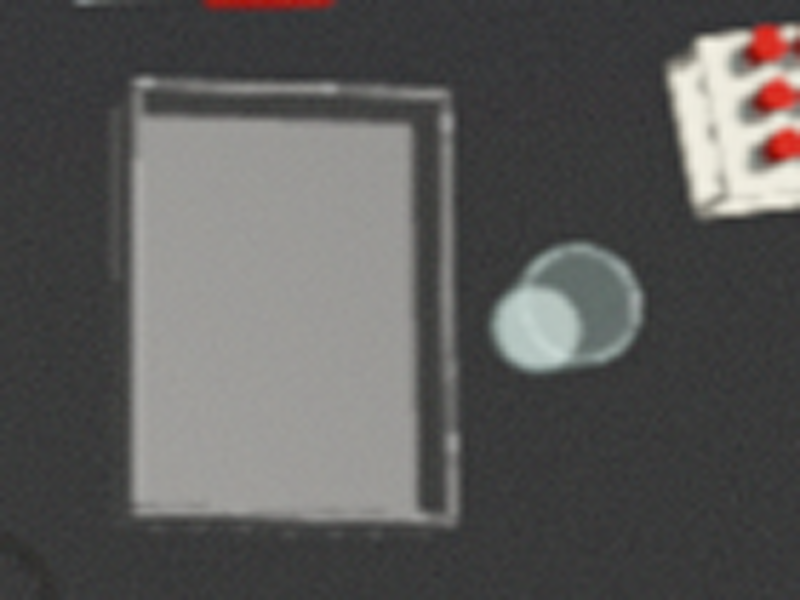

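View pics/s1.png

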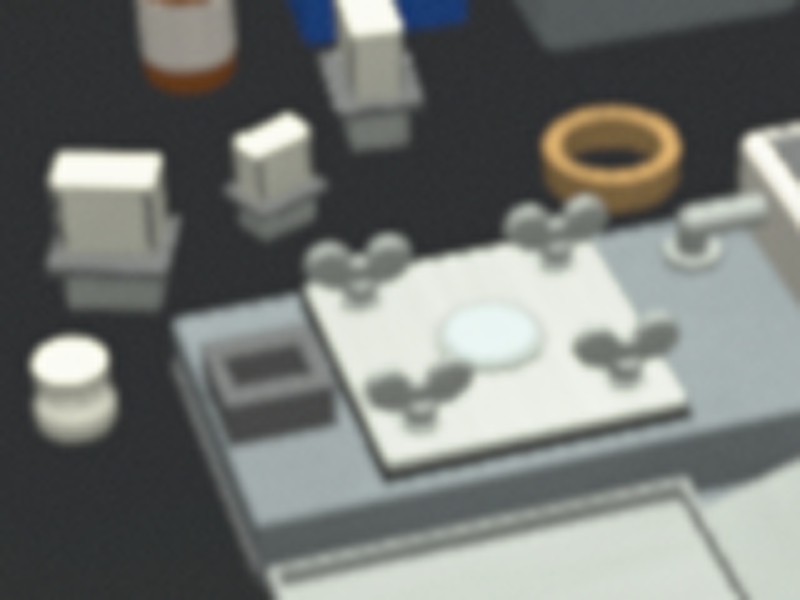

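View pics/s2.png

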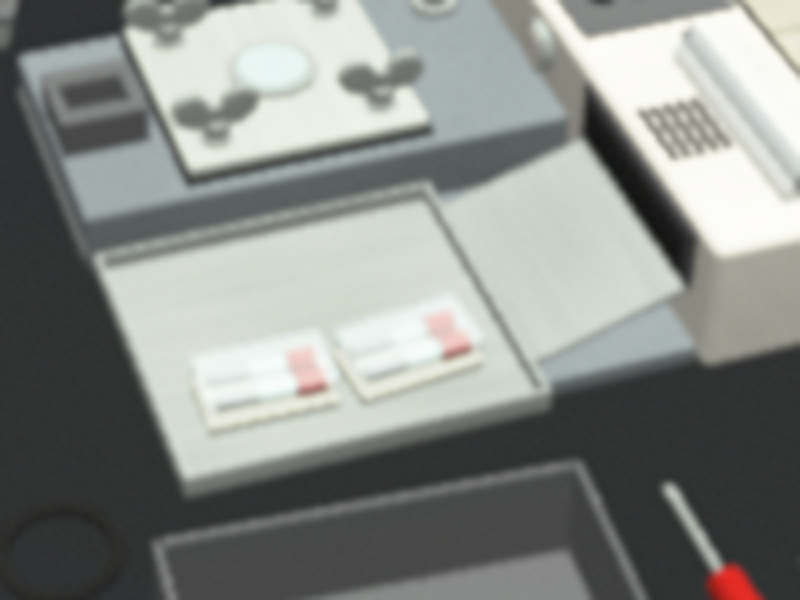

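```bash
cat >> h.py <<'E'
def go(x,y,z,yaw):
    """yaw = world direction angle of tool y axis (mod pi), tool down. prints turn & shift in tool axes"""
    s=ctrl.get_state(); R0=R.from_rotvec(s['tool_rot']).as_matrix(); p=s['position']
    best=None
    for k in(-2,-1,0,1,2):
        a=yaw+k*np.pi; ty=np.array([np.cos(a),np.sin(a),0]); tz=np.array([0,0,-1.]); tx=np.cross(ty,tz)
        D=R.from_matrix(R0.T@np.c_[tx,ty,tz]).as_rotvec()
        if best is None or np.linalg.norm(D)<np.linalg.norm(best)-1e-6: best=D
    print('turn',best.round(4).tolist(),'shift',(R0.T@(np.array([x,y,z])-p)).round(4).tolist())
    st()
def st():
    s=ctrl.get_state(); M=R.from_rotvec(s['tool_rot']).as_matrix()
    print('t',round(s['time'],2),'p',s['position'].round(4),'yaw_y',round(float(np.arctan2(M[1,1],M[0,1])),4),'tilt',M[:2,2].round(4),'q',s['joint_positions'].round(2),'F',s['ft_force'].round(1),'T',s['torque'].round(2),'w',round(s['grip_width'],3))
E
python3 - <<'E'
from h import *
st()
print(R.from_rotvec(ctrl.get_state()['tool_rot']).as_matrix().round(3))
s=800/140
uv=np.array([(135,80),(450,93),(455,520),(133,515)])/s+[400,190]
P=back('top',uv,.08); print(P.round(4),P.mean(0).round(4))
# side overlay
im=cv2.imread('pics/side0.png')
c=np.array([.560,.1237]); a=.011; Rz=np.array([[np.cos(a),-np.sin(a)],[np.sin(a),np.cos(a)]])
pts=[np.r_[c+Rz@[sx*.062,sy*.062],.094] for sx,sy in((-1,1),(1,1),(1,-1),(-1,-1))]+[np.r_[c+Rz@[sx*.09,sy*.09],.065] for sx in(-1,1) for sy in(-1,1)]+[np.r_[c,.071]]
pts+= [np.r_[.4254+sx*.0225,.121+sy*.0155,.08] for sx in(-1,1) for sy in(-1,1)]+[np.r_[.4254+sx*.032,.121+sy*.032,.08] for sx in(-1,1) for sy in(-1,1)]
for p in P: pts.append(p)
a=.42; Rz=np.array([[np.cos(a),-np.sin(a)],[np.sin(a),np.cos(a)]])
for sx in(-1,1):
  for sy in(-1,1): pts.append(np.r_[np.array([.4895,.3754])+Rz@[sx*.023,sy*.012],.068])
big=cv2.resize(im,None,fx=5,fy=5,interpolation=cv2.INTER_CUBIC)
for u,v in proj('side',pts): cv2.circle(big,(int((u+.5)*5),int((v+.5)*5)),3,(0,0,255),-1)
cv2.imwrite('pics/o1.png',big[750:1350,1100:1900])
cv2.imwrite('pics/o2.png',cv2.resize(big[1500:2200,1400:2200],None,fx=.8,fy=.8))
E
```

```text
t 1.6 p [0.2896 0.5819 0.2366] yaw_y 1.109 tilt [0.0001 0.    ] q [-1.09  0.32 -0.07  1.45  0.02  1.37 -0.06] F [0.8 0.6 0.2] T [ 0.01 -0.05 -0.03] w 0.998
[[-0.895  0.446  0.   ]
 [ 0.446  0.895  0.   ]
 [-0.     0.    -1.   ]]
[[ 0.615  -0.3263  0.08  ]
 [ 0.6019 -0.5149  0.08  ]
 [ 0.3455 -0.4983  0.08  ]
 [ 0.3534 -0.31    0.08  ]] [ 0.4789 -0.4124  0.08  ]
```

View pics/o1.png

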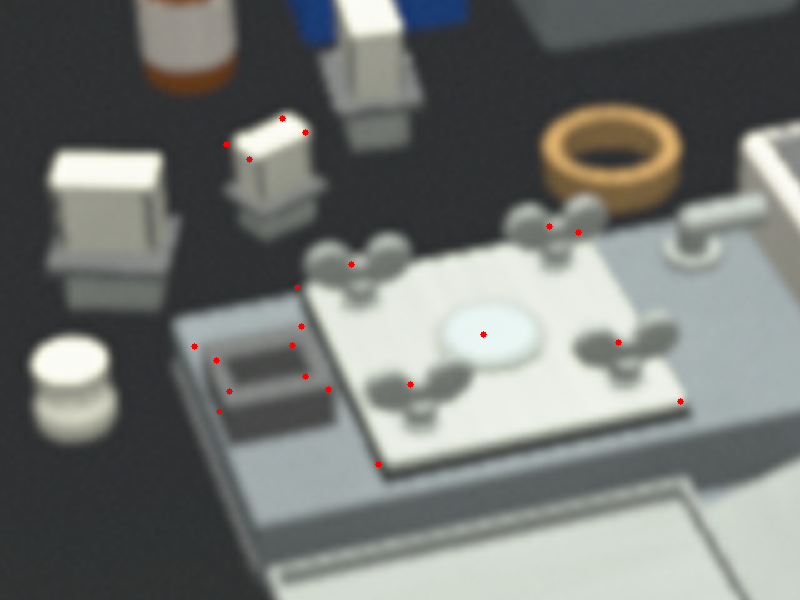

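View pics/o2.png

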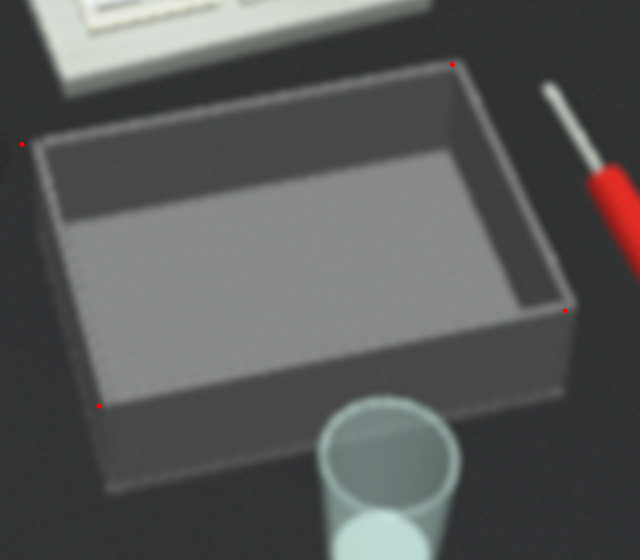

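```bash
python3 - <<'E'
from h import *
go(.4993,.1848,.15,np.pi/2+.0)
E
```

```text
turn [0.0, 0.0001, -0.4618] shift [-0.3646, -0.2621, 0.0866]
t 1.6 p [0.2896 0.5819 0.2366] yaw_y 1.109 tilt [0.0001 0.    ] q [-1.09  0.32 -0.07  1.45  0.02  1.37 -0.06] F [0.8 0.6 0.2] T [ 0.01 -0.05 -0.03] w 0.998
```

step_arm([
  [[0,0,-0.05],[-0.04,-0.03,0],60],
  [[0,0,-0.1],[-0.08,-0.058,0],110],
  [[0,0,-0.2],[-0.125,-0.09,0],110],
  [[0,0,-0.3],[-0.17,-0.122,0.0],110],
  [[0,0,-0.4],[-0.215,-0.155,0.0],110],
  [[0,0,-0.46],[-0.26,-0.187,0.01],110],
  [[0,0,-0.46],[-0.305,-0.22,0.03],110],
  [[0,0,-0.46],[-0.35,-0.25,0.06],110],
  [[0,0,-0.46],[-0.3646,-0.262,0.0866],110],
  [[0,0,-0.46],[-0.3646,-0.262,0.0866],110],
], squeeze=50)

```text
time: 2.85
position: [0.4985, 0.1826, 0.1482]
tool_rot: [-0.009, -3.138, 0.003]
ft_force: [-0.9, -0.0, 0.8]
grip_width: 0.567
```

```bash
python3 - <<'E'
from h import *
st()
im=img('side','s2raw'); crop(im,220,100,200,150,'b1'); im=img('top','t2raw'); crop(im,220,170,140,105,'b2')
p=ctrl.get_state()['position']; print(p,proj('side',p+[0,0,-.014]))
E
```

```text
t 2.85 p [0.4985 0.1826 0.1482] yaw_y 1.5652 tilt [-0.0037 -0.0021] q [-0.58  0.13  0.2   1.86 -0.03  1.15  1.19] F [-0.9 -0.   0.8] T [ 0.03  0.04 -0.02] w 0.567
[0.49922369 0.18630902 0.15073497] [[289.73666705 190.15306836]]
```

View pics/b1.png

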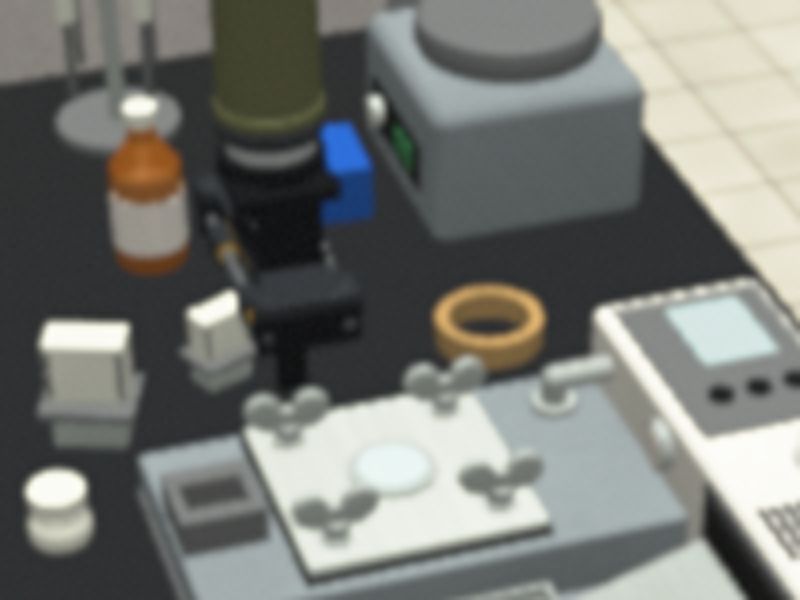

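View pics/b2.png

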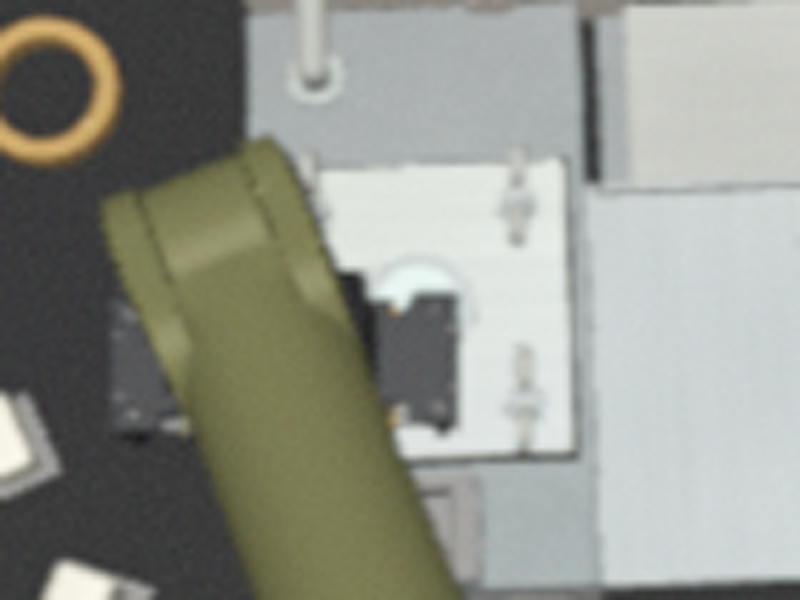

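```bash
python3 - <<'E'
from h import *
st()
p=ctrl.get_state()['position']
for z in(-.014,.0,.03): print(proj('side',p+[0,-.031,z]), proj('side',p+[0,.031,z]))
for z in (.17,.2,.22,.25): print(z,back('top',[[220+362/5.714,170+362/5.714]],z), back('top',[[220+110/5.714,170+362/5.714],[220+455/5.714,170+362/5.714]],z)[:,1])
im=cv2.imread('pics/s2raw.png'); 
g=np.clip(im.astype(float)*4,0,255).astype(np.uint8); crop(g,265,150,64,48,'b3')
E
```

```text
t 2.95 p [0.4992 0.1863 0.1507] yaw_y 1.5701 tilt [0.0004 0.0011] q [-0.59  0.13  0.19  1.86 -0.03  1.15  1.19] F [-0.   0.7  0.8] T [0.07 0.04 0.03] w 0.567
[[292.49142918 195.86814993]] [[287.05348666 184.58649162]]
[[292.28889948 191.85346456]] [[286.82961732 180.62139443]]
[[291.84797449 183.11314082]] [[286.34243625 171.99261027]]
0.17 [[0.50793639 0.14896628 0.17      ]] [0.29147392 0.09637287]
0.2 [[0.50218706 0.14652495 0.2       ]] [0.28658457 0.09483499]
0.22 [[0.49835418 0.14489739 0.22      ]] [0.28332501 0.09380974]
0.25 [[0.49260485 0.14245606 0.25      ]] [0.27843566 0.09227186]
```

View pics/b3.png

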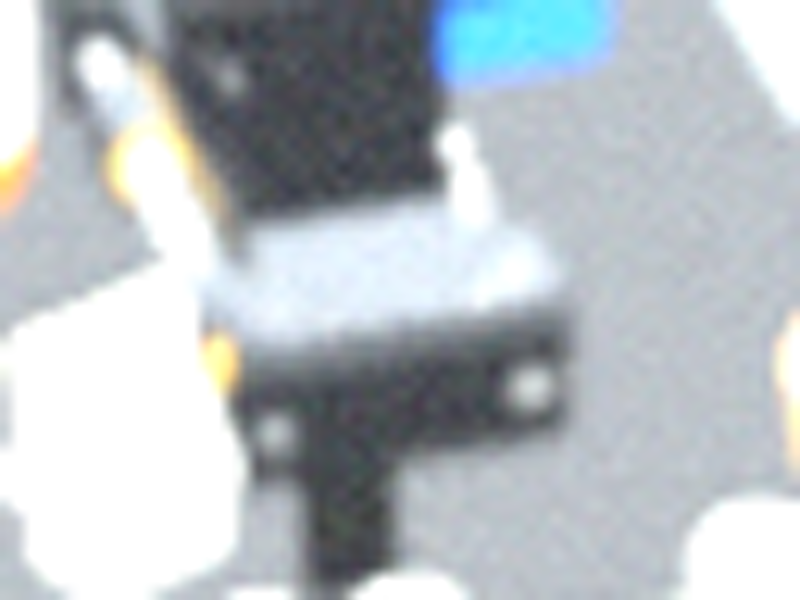

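step_arm([
  [[0,0,0],[0,0,0.02],110],
  [[0,0,0],[0,0,0.04],110],
  [[0,0,0],[0,0,0.055],110],
  [[0,0,0],[0,0,0.055],110],
  [[0,0,0],[0,0,0.055],170],
  [[0,0,0],[0,0,0.055],190],
  [[0,0,0],[0,0,0.055],190],
  [[0,0,0],[0,0,0.055],190],
  [[0,0,0],[0,0,0.055],190],
  [[0,0,0],[0,0,0.055],190],
])

```text
time: 4.2
position: [0.4993, 0.1849, 0.095]
tool_rot: [0.003, 3.141, 0.0]
ft_force: [-0.1, -0.1, 0.4]
grip_width: 0.256
```

```bash
python3 - <<'E'
from h import *
st()
im=img('side','s3raw'); crop(im,260,160,120,90,'b4')
g=np.clip(im.astype(float)*2.5,0,255).astype(np.uint8); crop(g,265,165,64,48,'b5')
p=ctrl.get_state()['position']
for z in(-.014,.0,.03): print(proj('side',p+[0,-.018,z]), proj('side',p+[0,.018,z]))
E
```

```text
t 4.2 p [0.4993 0.1849 0.095 ] yaw_y 1.569 tilt [0.0001 0.0001] q [-0.58  0.19  0.19  1.92 -0.04  1.04  1.2 ] F [-0.1 -0.1  0.4] T [-0.02  0.02  0.03] w 0.256
[[292.28080878 209.26994847]] [[289.16815988 202.6063499 ]]
[[292.08219794 205.41916135]] [[288.95748098 198.78097578]]
[[291.64997265 197.03891579]] [[288.49909899 190.45796564]]
```

View pics/b5.png

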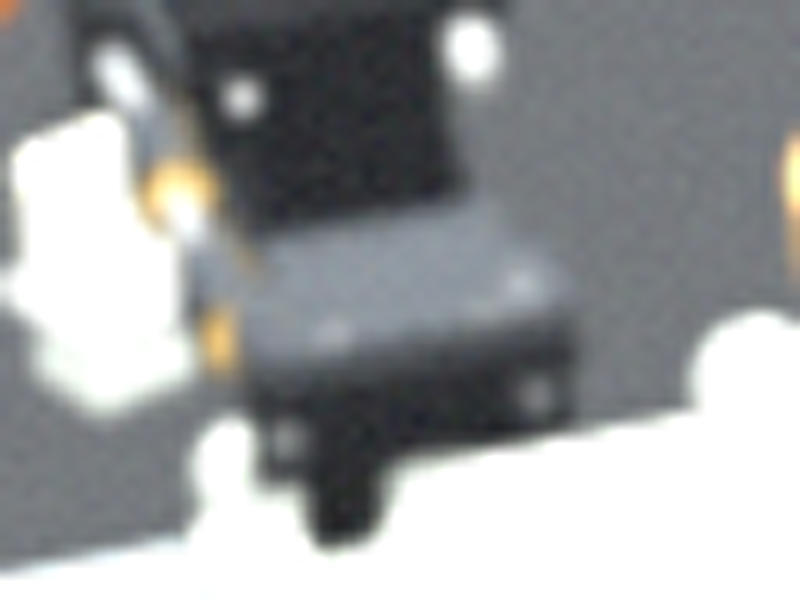

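View pics/b4.png

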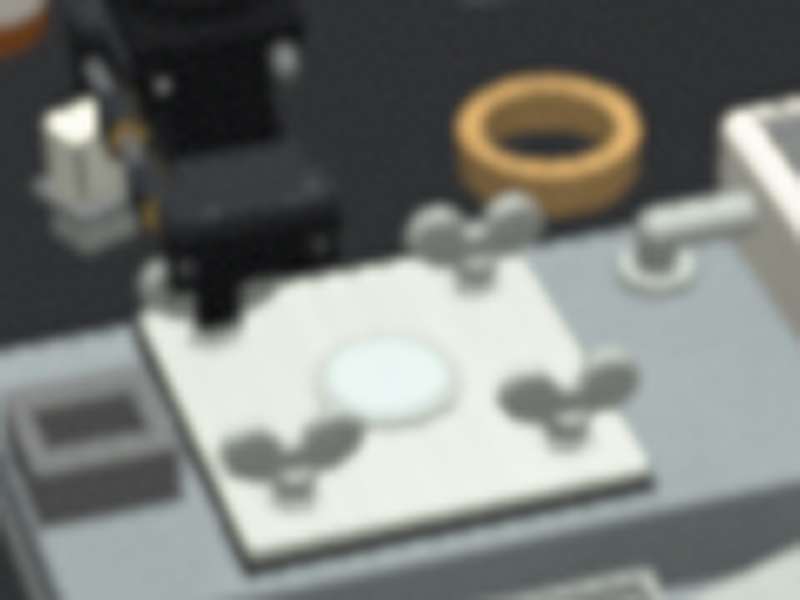

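```bash
python3 - <<'E'
from h import *
obs=np.array([(361,290),(558,250),(627,370),(421,415)])/5+[220,150]-.5
S=np.array([(.4993,.1848),(.6233,.1862),(.6247,.0622),(.5007,.0608)])
for (x,y),o in zip(S,obs):
    for z in(.07,.08,): print(proj('side',[x,y,z]).round(2),o, (proj('side',[x+.001,y,z])-proj('side',[x,y,z])).round(3))
E
```

```text
[[290.88 208.92]] [291.7 207.5] [[ 0.322 -0.061]]
[[290.74 206.2 ]] [291.7 207.5] [[ 0.323 -0.061]]
[[330.11 201.19]] [331.1 199.5] [[ 0.313 -0.059]]
[[330.1  198.49]] [331.1 199.5] [[ 0.314 -0.059]]
[[343.76 224.57]] [344.9 223.5] [[ 0.328 -0.065]]
[[343.8  221.81]] [344.9 223.5] [[ 0.329 -0.065]]
[[302.62 233.09]] [303.7 232.5] [[ 0.338 -0.067]]
[[302.51 230.32]] [303.7 232.5] [[ 0.339 -0.067]]
```

step_arm([
  [[0,0,0],[-0.0015,0,0],190],
  [[0,0,0],[-0.0015,0,0],215],
  [[0,0,0],[-0.0015,0,0],235],
  [[0,0,0],[-0.0015,0,0],255],
  [[0,0,0],[-0.0015,0,0],255],
  [[0,0,0],[-0.0015,0,0],255],
  [[0,0,0],[-0.0015,0,0],255],
  [[0,0,0],[-0.0015,0,0],255],
  [[0,0,0],[-0.0015,0,0],255],
  [[0,0,0],[-0.0015,0,0],255],
], squeeze=20)

```text
time: 5.5
position: [0.5014, 0.1844, 0.0954]
tool_rot: [0.004, 3.141, -0.001]
ft_force: [0.6, -3.8, 5.9]
grip_width: 0.102
```

```bash
python3 - <<'E'
from h import *
st()
im=img('side','s4raw'); crop(im,260,160,120,90,'b6')
E
```

```text
t 5.5 p [0.5014 0.1844 0.0954] yaw_y 1.5684 tilt [ 0.0009 -0.0003] q [-0.58  0.19  0.19  1.91 -0.04  1.04  1.2 ] F [ 0.6 -3.8  5.9] T [-0.7  -0.08 -0.06] w 0.102
```

View pics/b6.png

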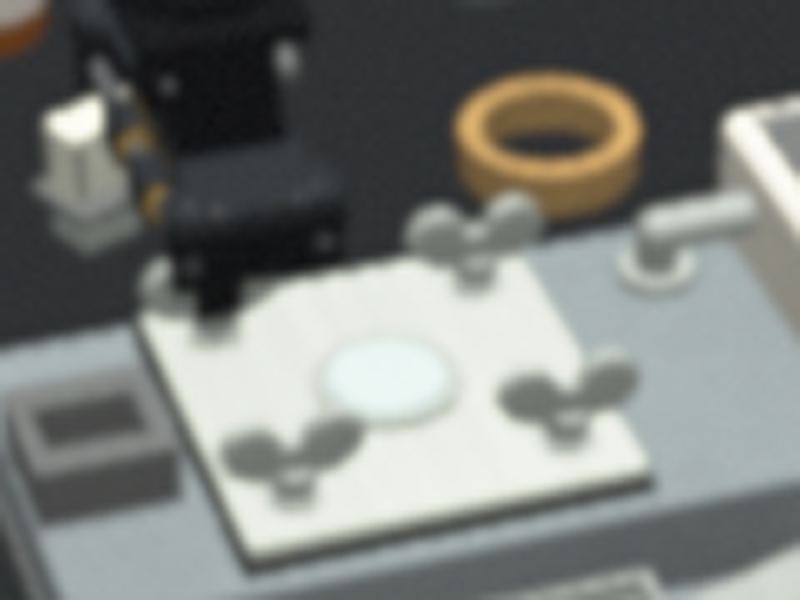

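step_arm([
  [[0,0,0],[0,0,0],255],
  [[0,0,0.1],[0,0,0],255],
  [[0,0,0.27],[0,0,0],255],
  [[0,0,0.44],[0,0,0],255],
  [[0,0,0.61],[0,0,0],255],
  [[0,0,0.78],[0,0,0],255],
  [[0,0,0.95],[0,0,0],255],
  [[0,0,1.12],[0,0,0],255],
  [[0,0,1.12],[0,0,0],255],
  [[0,0,1.12],[0,0,0],255],
], squeeze=55)

```text
time: 6.8
position: [0.5012, 0.184, 0.0954]
tool_rot: [1.671, 2.659, -0.001]
ft_force: [-0.3, -4.0, 6.2]
grip_width: 0.095
```

```bash
python3 - <<'E'
from h import *
st()
im=img('side','s5raw'); crop(im,260,160,120,90,'b7')
E
```

```text
t 6.8 p [0.5012 0.184  0.0954] yaw_y 0.4486 tilt [ 0.0005 -0.001 ] q [-0.68  0.19  0.31  1.92 -0.07  1.04  0.1 ] F [-0.3 -4.   6.2] T [-1.05  0.08 -0.09] w 0.095
```

View pics/b7.png

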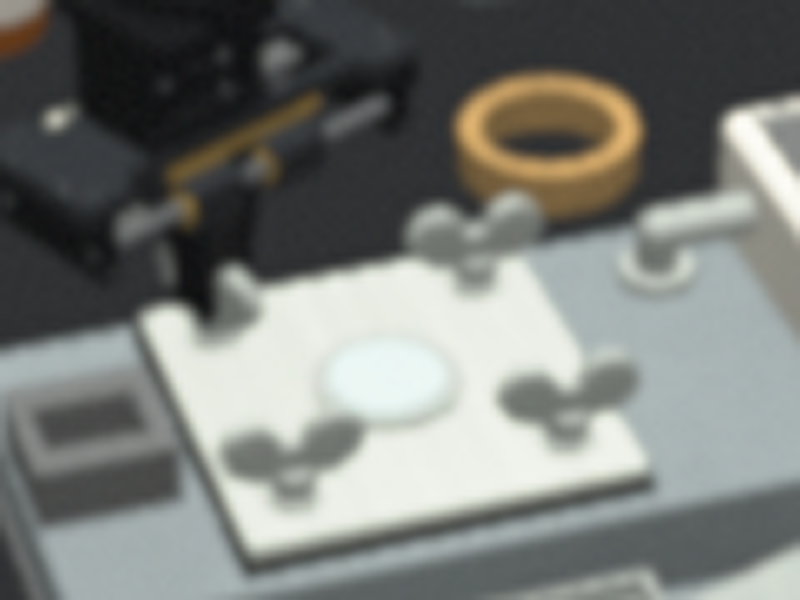

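```bash
python3 - <<'E'
from h import *
go(.6266,.0612,.135,1.577)
E
```

```text
turn [-0.0006, 0.0009, -1.1285] shift [-0.1651, 0.0598, -0.0394]
t 6.85 p [0.5012 0.184  0.0954] yaw_y 0.4485 tilt [ 0.0004 -0.001 ] q [-0.68  0.19  0.31  1.92 -0.07  1.04  0.1 ] F [-0.1 -4.   6.6] T [-0.98  0.09 -0.08] w 0.101
```

step_arm([
  [[0,0,0],[0,0,0],130],
  [[0,0,0],[0,0,0],110],
  [[0,0,0],[0,0,-0.04],110],
  [[0,0,-0.18],[-0.03,0.01,-0.04],110],
  [[0,0,-0.36],[-0.08,0.03,-0.04],110],
  [[0,0,-0.54],[-0.13,0.05,-0.04],110],
  [[0,0,-0.72],[-0.165,0.06,-0.04],110],
  [[0,0,-0.9],[-0.165,0.06,-0.04],110],
  [[0,0,-1.08],[-0.165,0.06,-0.04],110],
  [[0,0,-1.1285],[-0.165,0.06,-0.04],110],
])

```text
time: 8.1
position: [0.6255, 0.0631, 0.1336]
tool_rot: [0.016, -3.139, -0.001]
ft_force: [-0.5, 0.7, 0.6]
grip_width: 0.571
```

```bash
python3 - <<'E'
from h import *
go(.6266,.0612,.0955,1.577)
im=img('side','s6raw'); crop(im,260,140,120,90,'b8');im=img('top','t6raw'); crop(im,220,170,140,105,'b9')
E
```

```text
turn [0.0009, -0.0026, 0.0038] shift [-0.0011, -0.002, 0.0381]
t 8.1 p [0.6255 0.0631 0.1336] yaw_y 1.5808 tilt [-0.0026  0.0008] q [-0.36  0.35  0.26  1.64 -0.1   1.17  1.51] F [-0.5  0.7  0.6] T [0.02 0.01 0.04] w 0.571
```

View pics/b8.png

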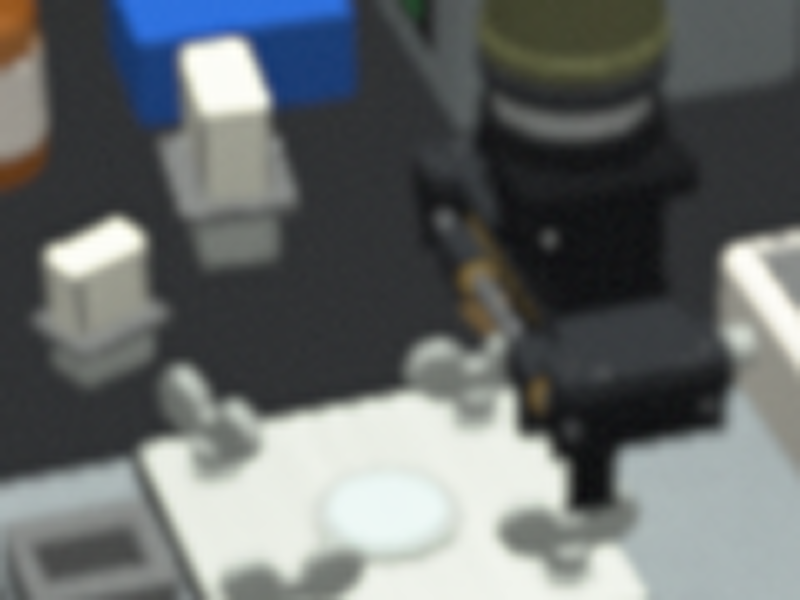

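View pics/b9.png

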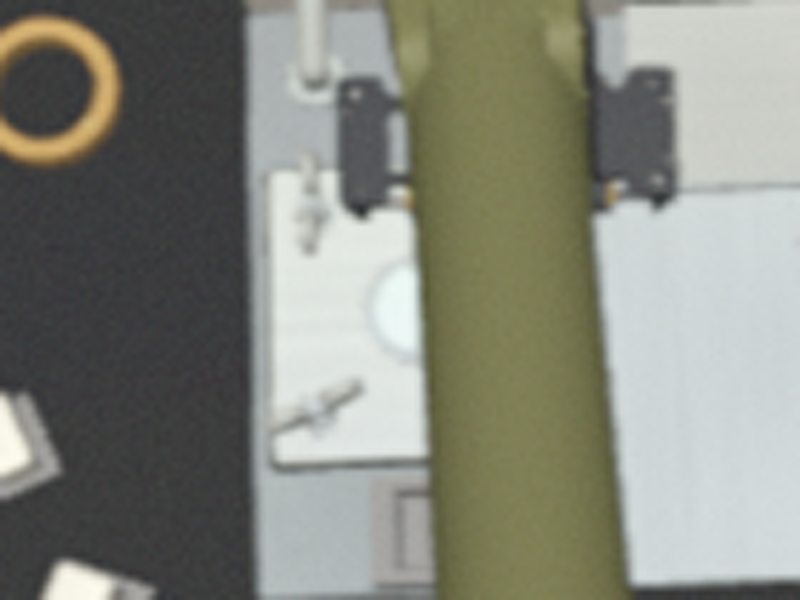

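step_arm([
  [[0,0,0],[0,0,0.02],110],
  [[0,0,0],[0,0,0.039],110],
  [[0,0,0],[0,0,0.039],180],
  [[0,0,0],[0,0,0.039],220],
  [[0,0,0],[0,0,0.039],255],
  [[0,0,0],[0,0,0.039],255],
  [[0,0,0],[0,0,0.039],255],
  [[0,0,0],[0,0,0.039],255],
  [[0,0,0],[0,0,0.039],255],
  [[0,0,0],[0,0,0.039],255],
], squeeze=20)

```text
time: 9.45
position: [0.6268, 0.0622, 0.0964]
tool_rot: [-0.01, 3.141, 0.0]
ft_force: [-1.2, 0.6, 3.3]
grip_width: 0.104
```

```bash
python3 - <<'E'
from h import *
st()
im=img('side','s7raw'); crop(im,260,160,120,90,'b10')
E
```

```text
t 9.45 p [0.6268 0.0622 0.0964] yaw_y 1.5773 tilt [0.0007 0.0001] q [-0.35  0.38  0.26  1.67 -0.11  1.1   1.52] F [-1.2  0.6  3.3] T [-0.08  0.15 -0.14] w 0.104
```

View pics/b10.png

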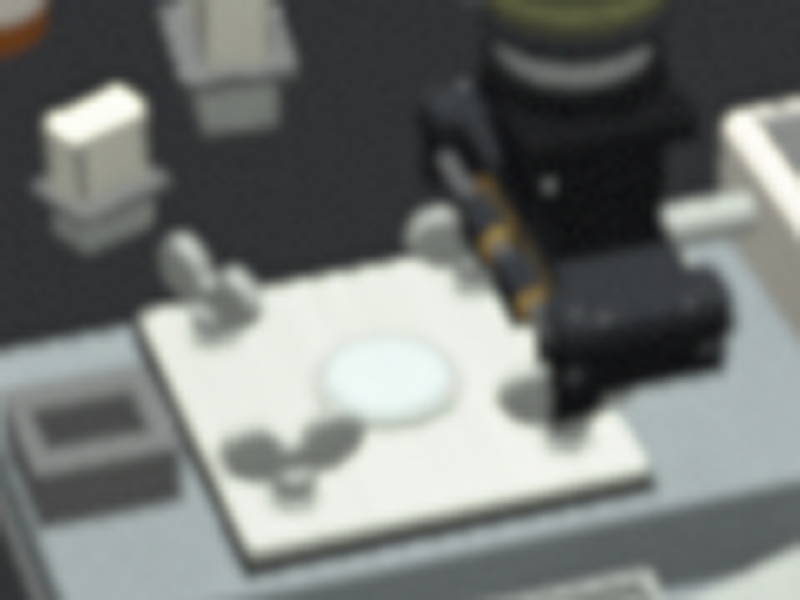

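step_arm([
  [[0,0,0],[0,0,0],255],
  [[0,0,0.1],[0,0,0],255],
  [[0,0,0.27],[0,0,0],255],
  [[0,0,0.44],[0,0,0],255],
  [[0,0,0.61],[0,0,0],255],
  [[0,0,0.78],[0,0,0],255],
  [[0,0,0.95],[0,0,0],255],
  [[0,0,1.12],[0,0,0],255],
  [[0,0,1.12],[0,0,0],255],
  [[0,0,1.12],[0,0,0],255],
], squeeze=55)

```text
time: 10.75
position: [0.6268, 0.0622, 0.0964]
tool_rot: [1.658, 2.668, 0.001]
ft_force: [0.1, -1.2, 5.0]
grip_width: 0.094
```

```bash
python3 - <<'E'
from h import *
go(.6253,.1856,.135,1.577)
E
```

```text
turn [0.0004, 0.0008, -1.1183] shift [0.1113, 0.0533, -0.0386]
t 10.75 p [0.6268 0.0622 0.0964] yaw_y 0.4587 tilt [ 0.0008 -0.0001] q [-0.5   0.4   0.45  1.68 -0.19  1.1   0.46] F [ 0.1 -1.2  5. ] T [-0.27  0.18 -0.13] w 0.094
```

step_arm([
  [[0,0,0],[0,0,0],130],
  [[0,0,0],[0,0,0],110],
  [[0,0,0],[0,0,-0.04],110],
  [[0,0,-0.18],[0.03,0.01,-0.04],110],
  [[0,0,-0.36],[0.07,0.03,-0.04],110],
  [[0,0,-0.54],[0.1113,0.0533,-0.04],110],
  [[0,0,-0.72],[0.1113,0.0533,-0.04],110],
  [[0,0,-0.9],[0.1113,0.0533,-0.04],110],
  [[0,0,-1.08],[0.1113,0.0533,-0.04],110],
  [[0,0,-1.118],[0.1113,0.0533,-0.04],110],
])

```text
time: 12.0
position: [0.6248, 0.1858, 0.1353]
tool_rot: [0.008, -3.141, -0.0]
ft_force: [-0.2, 0.8, -0.5]
grip_width: 0.569
```

step_arm([
  [[0,0,0],[0,0,0.02],110],
  [[0,0,0],[0,0,0.04],110],
  [[0,0,0],[0,0,0.04],180],
  [[0,0,0],[0,0,0.04],220],
  [[0,0,0],[0,0,0.04],255],
  [[0,0,0],[0,0,0.04],255],
  [[0,0,0],[0,0,0.04],255],
  [[0,0,0],[0,0,0.04],255],
  [[0,0,0],[0,0,0.04],255],
  [[0,0,0],[0,0,0.04],255],
], squeeze=20)

```text
time: 13.25
position: [0.6254, 0.1861, 0.0964]
tool_rot: [-0.008, 3.141, 0.001]
ft_force: [0.7, 0.8, 2.6]
grip_width: 0.105
```

```bash
python3 - <<'E'
from h import *
st()
im=img('side','s8raw'); crop(im,260,150,120,90,'b11')
E
```

```text
t 13.25 p [0.6254 0.1861 0.0964] yaw_y 1.5758 tilt [0.0009 0.0007] q [-0.51  0.42  0.22  1.61 -0.1   1.11  1.32] F [0.7 0.8 2.6] T [0.31 0.   0.01] w 0.105
```

View pics/b11.png

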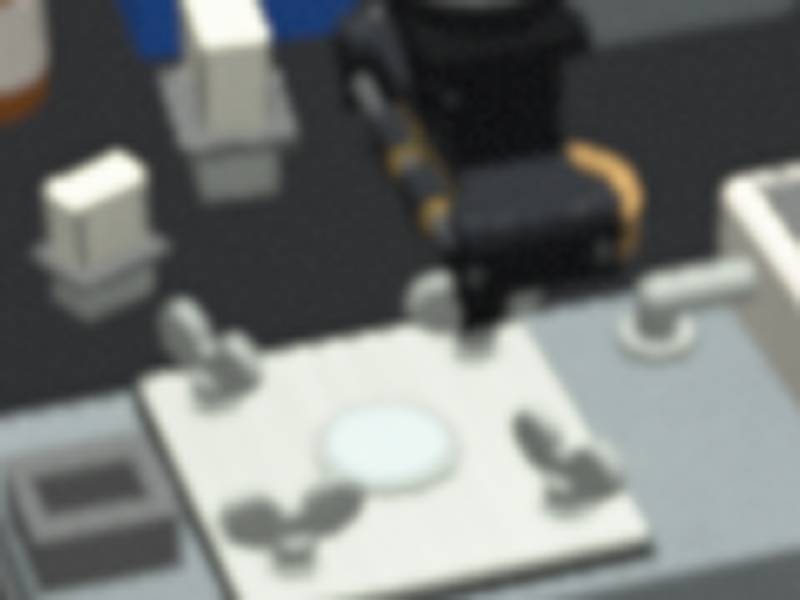

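step_arm([
  [[0,0,0],[0,0,0],255],
  [[0,0,0.1],[0,0,0],255],
  [[0,0,0.27],[0,0,0],255],
  [[0,0,0.44],[0,0,0],255],
  [[0,0,0.61],[0,0,0],255],
  [[0,0,0.78],[0,0,0],255],
  [[0,0,0.95],[0,0,0],255],
  [[0,0,1.12],[0,0,0],255],
  [[0,0,1.12],[0,0,0],255],
  [[0,0,1.12],[0,0,0],255],
], squeeze=55)

```text
time: 14.55
position: [0.6252, 0.1857, 0.0964]
tool_rot: [1.659, 2.668, 0.0]
ft_force: [-1.4, 0.8, 5.5]
grip_width: 0.097
```

```bash
python3 - <<'E'
from h import *
go(.5027,.0602,.136,1.577)
E
```

```text
turn [0.0002, 0.0001, -1.119] shift [-0.0584, -0.1654, -0.0396]
t 14.55 p [0.6252 0.1857 0.0964] yaw_y 0.458 tilt [0.0001 0.0001] q [-0.66  0.44  0.42  1.62 -0.2   1.12  0.27] F [-1.4  0.8  5.5] T [ 0.12  0.26 -0.09] w 0.097
```

step_arm([
  [[0,0,0],[0,0,0],130],
  [[0,0,0],[0,0,0],110],
  [[0,0,0],[0,0,-0.04],110],
  [[0,0,-0.18],[-0.02,-0.05,-0.04],110],
  [[0,0,-0.36],[-0.035,-0.1,-0.04],110],
  [[0,0,-0.54],[-0.05,-0.14,-0.04],110],
  [[0,0,-0.72],[-0.0584,-0.1654,-0.04],110],
  [[0,0,-0.9],[-0.0584,-0.1654,-0.04],110],
  [[0,0,-1.08],[-0.0584,-0.1654,-0.04],110],
  [[0,0,-1.12],[-0.0584,-0.1654,-0.04],110],
])

```text
time: 15.8
position: [0.502, 0.06, 0.1356]
tool_rot: [0.012, -3.141, 0.001]
ft_force: [0.7, 0.3, 0.0]
grip_width: 0.572
```

step_arm([
  [[0,0,0],[0,0,0.02],110],
  [[0,0,0],[0,0,0.04],110],
  [[0,0,0],[0,0,0.04],180],
  [[0,0,0],[0,0,0.04],220],
  [[0,0,0],[0,0,0.04],255],
  [[0,0,0],[0,0,0.04],255],
  [[0,0,0],[0,0,0.04],255],
  [[0,0,0],[0,0,0.04],255],
  [[0,0,0],[0,0,0.04],255],
  [[0,0,0],[0,0,0.04],255],
], squeeze=20)

```text
time: 17.05
position: [0.5026, 0.0603, 0.0963]
tool_rot: [-0.007, 3.141, 0.0]
ft_force: [-0.5, -1.4, 3.5]
grip_width: 0.097
```

```bash
python3 - <<'E'
from h import *
st()
im=img('side','s9raw'); crop(im,260,150,120,90,'b12')
E
```

```text
t 17.05 p [0.5026 0.0603 0.0963] yaw_y 1.5752 tilt [0.0006 0.    ] q [-0.53  0.14  0.38  1.98 -0.06  1.03  1.46] F [-0.5 -1.4  3.5] T [-0.3   0.2  -0.18] w 0.097
```

View pics/b12.png

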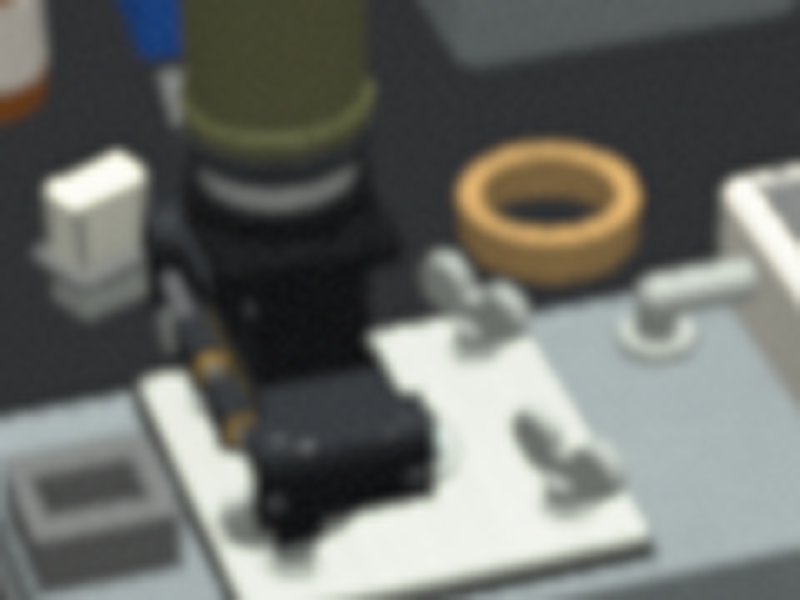

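step_arm([
  [[0,0,0],[0,0,0],255],
  [[0,0,0.1],[0,0,0],255],
  [[0,0,0.27],[0,0,0],255],
  [[0,0,0.44],[0,0,0],255],
  [[0,0,0.61],[0,0,0],255],
  [[0,0,0.78],[0,0,0],255],
  [[0,0,0.95],[0,0,0],255],
  [[0,0,1.12],[0,0,0],255],
  [[0,0,1.12],[0,0,0],255],
  [[0,0,1.12],[0,0,0],255],
], squeeze=55)

```text
time: 18.35
position: [0.5027, 0.0605, 0.0963]
tool_rot: [1.66, 2.666, 0.001]
ft_force: [0.7, -1.8, 5.1]
grip_width: 0.096
```

```bash
python3 - <<'E'
from h import *
st()
im=img('side','s10raw'); crop(im,260,150,120,90,'b13')
im=img('top','t10raw'); crop(im,250,180,140,105,'b14')
E
```

```text
t 18.35 p [0.5027 0.0605 0.0963] yaw_y 0.4567 tilt [0.0009 0.0002] q [-0.61  0.14  0.47  1.98 -0.07  1.03  0.35] F [ 0.7 -1.8  5.1] T [-0.34  0.16 -0.12] w 0.096
```

View pics/b13.png

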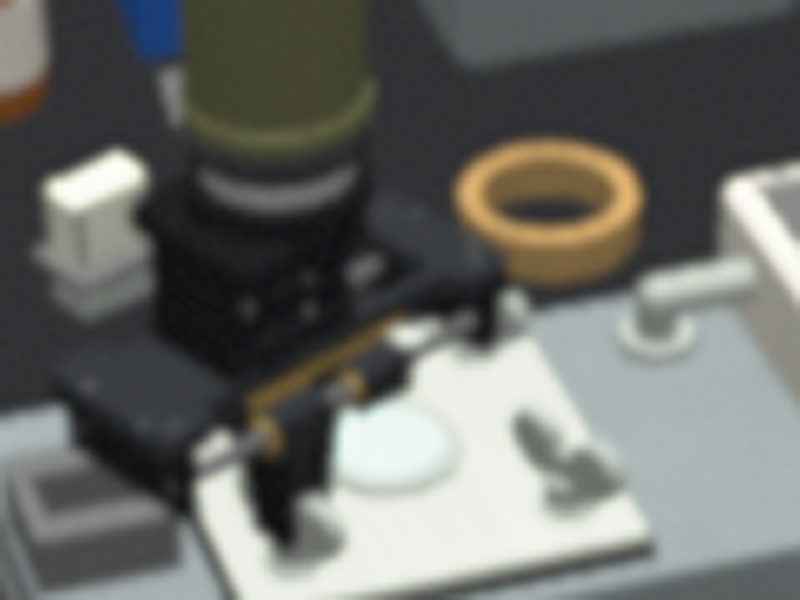

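View pics/b14.png

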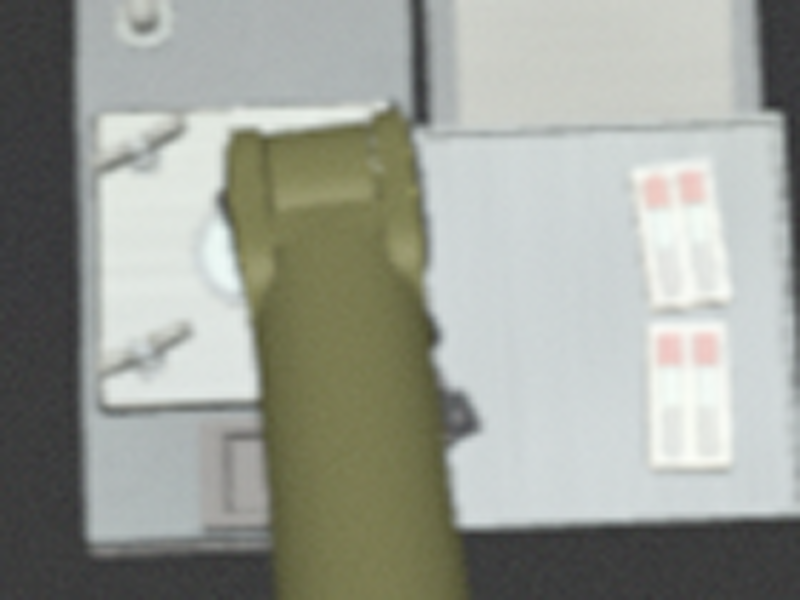

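step_arm([
  [[0,0,0.1],[0,0,0],255],
  [[0,0,0.27],[0,0,0],255],
  [[0,0,0.44],[0,0,0],255],
  [[0,0,0.61],[0,0,0],255],
  [[0,0,0.78],[0,0,0],255],
  [[0,0,0.95],[0,0,0],255],
  [[0,0,1.06],[0,0,0],255],
  [[0,0,1.06],[0,0,0],255],
  [[0,0,1.06],[0,0,0],255],
  [[0,0,1.06],[0,0,0],255],
], squeeze=55)

```text
time: 19.7
position: [0.5029, 0.0605, 0.0963]
tool_rot: [2.78, 1.463, 0.002]
ft_force: [0.3, 0.1, 4.5]
grip_width: 0.098
```

```bash
python3 - <<'E'
from h import *
go(.6253,.1856,.138,.457)
im=img('side','s11raw'); crop(im,260,150,120,90,'b15')
E
```

```text
turn [0.0014, -0.0004, -1.0591] shift [0.1725, 0.03, -0.0415]
t 19.7 p [0.5029 0.0605 0.0963] yaw_y -0.6021 tilt [0.0014 0.0003] q [-0.69  0.14  0.56  1.99 -0.09  1.03 -0.69] F [0.3 0.1 4.5] T [-0.34 -0.05 -0.04] w 0.098
```

View pics/b15.png

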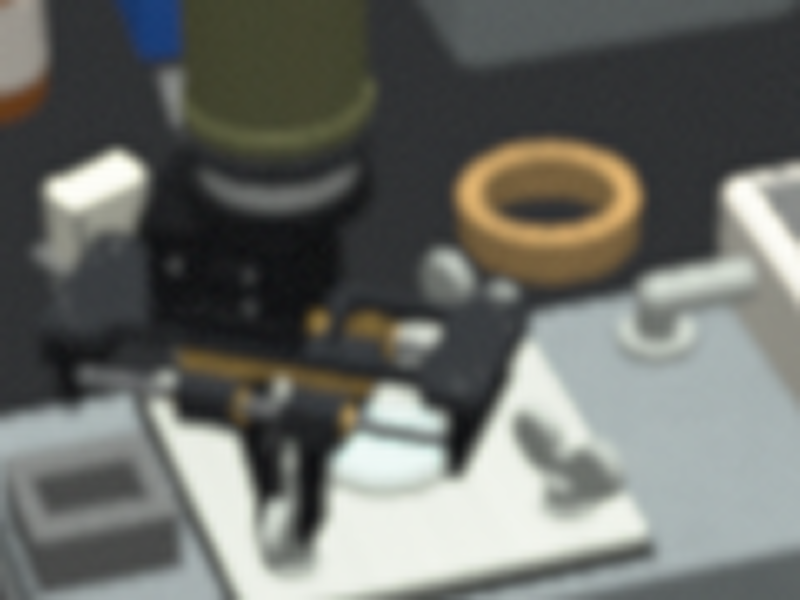

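step_arm([
  [[0,0,0],[0,0,0],130],
  [[0,0,0],[0,0,0],110],
  [[0,0,0],[0,0,-0.041],110],
  [[0,0,-0.18],[0.05,0.01,-0.041],110],
  [[0,0,-0.36],[0.1,0.02,-0.041],110],
  [[0,0,-0.54],[0.14,0.025,-0.041],110],
  [[0,0,-0.72],[0.1725,0.03,-0.041],110],
  [[0,0,-0.9],[0.1725,0.03,-0.041],110],
  [[0,0,-1.059],[0.1725,0.03,-0.041],110],
  [[0,0,-1.059],[0.1725,0.03,-0.041],110],
])

```text
time: 21.0
position: [0.6245, 0.1854, 0.1361]
tool_rot: [-1.665, -2.663, 0.001]
ft_force: [-0.4, -0.6, 0.1]
grip_width: 0.567
```

step_arm([
  [[0,0,0],[0,0,0.02],110],
  [[0,0,0],[0,0,0.041],110],
  [[0,0,0],[0,0,0.041],180],
  [[0,0,0],[0,0,0.041],220],
  [[0,0,0],[0,0,0.041],255],
  [[0,0,0],[0,0,0.041],255],
  [[0,0,0],[0,0,0.041],255],
  [[0,0,0],[0,0,0.041],255],
  [[0,0,0],[0,0,0.041],255],
  [[0,0,0],[0,0,0.041],255],
], squeeze=20)

```text
time: 22.25
position: [0.6253, 0.1855, 0.0965]
tool_rot: [1.664, 2.664, 0.001]
ft_force: [0.2, 0.2, 3.2]
grip_width: 0.102
```

```bash
python3 - <<'E'
from h import *
st()
im=img('side','s12raw'); crop(im,260,150,120,90,'b16')
E
```

```text
t 22.25 p [0.6253 0.1855 0.0965] yaw_y 0.4545 tilt [0.0008 0.0004] q [-0.61  0.44  0.36  1.62 -0.17  1.12  0.25] F [0.2 0.2 3.2] T [-0.07  0.14 -0.06] w 0.102
```

View pics/b16.png

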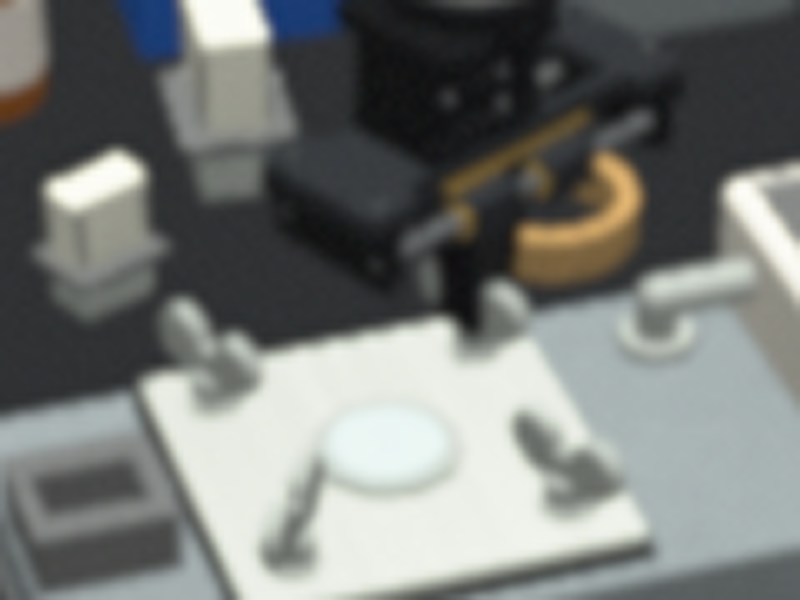

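step_arm([
  [[0,0,0],[0,0,0],255],
  [[0,0,0.1],[0,0,0],255],
  [[0,0,0.27],[0,0,0],255],
  [[0,0,0.44],[0,0,0],255],
  [[0,0,0.61],[0,0,0],255],
  [[0,0,0.78],[0,0,0],255],
  [[0,0,0.95],[0,0,0],255],
  [[0,0,1.06],[0,0,0],255],
  [[0,0,1.06],[0,0,0],255],
  [[0,0,1.06],[0,0,0],255],
], squeeze=55)

```text
time: 23.55
position: [0.6246, 0.1855, 0.0964]
tool_rot: [-2.782, -1.458, 0.001]
ft_force: [-3.0, 0.5, 6.2]
grip_width: 0.101
```

```bash
python3 - <<'E'
from h import *
go(.5012,.1838,.138,.45)
E
```

```text
turn [-0.001, -0.0001, -1.0553] shift [-0.0716, -0.1006, -0.0415]
t 23.55 p [0.6246 0.1855 0.0964] yaw_y -0.6053 tilt [-0.0009  0.0002] q [-0.76  0.46  0.56  1.62 -0.27  1.13 -0.74] F [-3.   0.5  6.2] T [-0.16  0.6   0.02] w 0.101
```

step_arm([
  [[0,0,0],[0,0,0],130],
  [[0,0,0],[0,0,0],110],
  [[0,0,0],[0,0,-0.041],110],
  [[0,0,-0.18],[-0.02,-0.03,-0.041],110],
  [[0,0,-0.36],[-0.05,-0.07,-0.041],110],
  [[0,0,-0.54],[-0.0716,-0.1006,-0.041],110],
  [[0,0,-0.72],[-0.0716,-0.1006,-0.041],110],
  [[0,0,-0.9],[-0.0716,-0.1006,-0.041],110],
  [[0,0,-1.055],[-0.0716,-0.1006,-0.041],110],
  [[0,0,-1.055],[-0.0716,-0.1006,-0.041],110],
])

```text
time: 24.8
position: [0.5014, 0.1836, 0.1367]
tool_rot: [-1.673, -2.659, 0.0]
ft_force: [-0.1, -0.8, 0.3]
grip_width: 0.568
```

step_arm([
  [[0,0,0],[0,0,0.02],110],
  [[0,0,0],[0,0,0.041],110],
  [[0,0,0],[0,0,0.041],180],
  [[0,0,0],[0,0,0.041],220],
  [[0,0,0],[0,0,0.041],255],
  [[0,0,0],[0,0,0.041],255],
  [[0,0,0],[0,0,0.041],255],
  [[0,0,0],[0,0,0.041],255],
  [[0,0,0],[0,0,0.041],255],
  [[0,0,0],[0,0,0.041],255],
], squeeze=20)

```text
time: 26.05
position: [0.5013, 0.1837, 0.0964]
tool_rot: [-1.67, -2.66, 0.0]
ft_force: [-2.8, -1.1, 5.3]
grip_width: 0.101
```

```bash
python3 - <<'E'
from h import *
st()
im=img('side','s13raw'); crop(im,260,150,120,90,'b17')
E
```

```text
t 26.05 p [0.5013 0.1837 0.0964] yaw_y 0.4493 tilt [-0.0006  0.0001] q [-0.8   0.2   0.45  1.92 -0.1   1.04  0.13] F [-2.8 -1.1  5.3] T [-0.35  0.66 -0.05] w 0.101
```

View pics/b17.png

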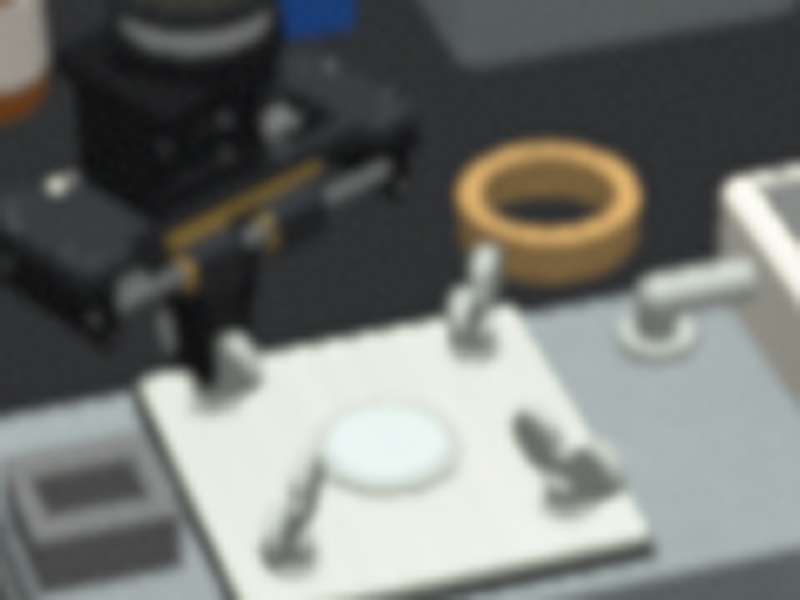

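step_arm([
  [[0,0,0],[0,0,0],255],
  [[0,0,0.1],[0,0,0],255],
  [[0,0,0.27],[0,0,0],255],
  [[0,0,0.44],[0,0,0],255],
  [[0,0,0.61],[0,0,0],255],
  [[0,0,0.78],[0,0,0],255],
  [[0,0,0.95],[0,0,0],255],
  [[0,0,1.06],[0,0,0],255],
  [[0,0,1.06],[0,0,0],255],
  [[0,0,1.06],[0,0,0],255],
], squeeze=55)

```text
time: 27.35
position: [0.5007, 0.1837, 0.0964]
tool_rot: [-2.785, -1.451, 0.003]
ft_force: [-5.0, -2.2, 7.6]
grip_width: 0.094
```

```bash
python3 - <<'E'
from h import *
go(.6268,.0621,.138,.459)
E
```

```text
turn [-0.0021, 0.0002, -1.0694] shift [-0.0274, 0.173, -0.0419]
t 27.35 p [0.5007 0.1837 0.0964] yaw_y -0.6104 tilt [-0.002 -0.   ] q [-0.91  0.21  0.57  1.92 -0.13  1.05 -0.9 ] F [-5.  -2.2  7.6] T [-0.4   1.15  0.02] w 0.094
```

step_arm([
  [[0,0,0],[0,0,0],130],
  [[0,0,0],[0,0,0],110],
  [[0,0,0],[0,0,-0.041],110],
  [[0,0,-0.18],[-0.01,0.05,-0.041],110],
  [[0,0,-0.36],[-0.018,0.1,-0.041],110],
  [[0,0,-0.54],[-0.023,0.14,-0.041],110],
  [[0,0,-0.72],[-0.0274,0.173,-0.041],110],
  [[0,0,-0.9],[-0.0274,0.173,-0.041],110],
  [[0,0,-1.068],[-0.0274,0.173,-0.041],110],
  [[0,0,-1.068],[-0.0274,0.173,-0.041],110],
])

```text
time: 28.6
position: [0.6278, 0.062, 0.1366]
tool_rot: [1.662, 2.666, 0.0]
ft_force: [-0.3, -0.4, 0.5]
grip_width: 0.568
```

step_arm([
  [[0,0,0],[0,0,0.02],110],
  [[0,0,0],[0,0,0.041],110],
  [[0,0,0],[0,0,0.041],180],
  [[0,0,0],[0,0,0.041],220],
  [[0,0,0],[0,0,0.041],255],
  [[0,0,0],[0,0,0.041],255],
  [[0,0,0],[0,0,0.041],255],
  [[0,0,0],[0,0,0.041],255],
  [[0,0,0],[0,0,0.041],255],
  [[0,0,0],[0,0,0.041],255],
], squeeze=20)

```text
time: 29.85
position: [0.6271, 0.0618, 0.0964]
tool_rot: [-1.66, -2.666, 0.001]
ft_force: [-4.8, -1.7, 5.6]
grip_width: 0.104
```

```bash
python3 - <<'E'
from h import *
st()
im=img('side','s14raw'); crop(im,260,150,120,90,'b18')
E
```

```text
t 29.85 p [0.6271 0.0618 0.0964] yaw_y 0.4571 tilt [-0.001 -0.   ] q [-0.53  0.41  0.49  1.68 -0.21  1.11  0.47] F [-4.8 -1.7  5.6] T [-0.33  1.   -0.09] w 0.104
```

View pics/b18.png

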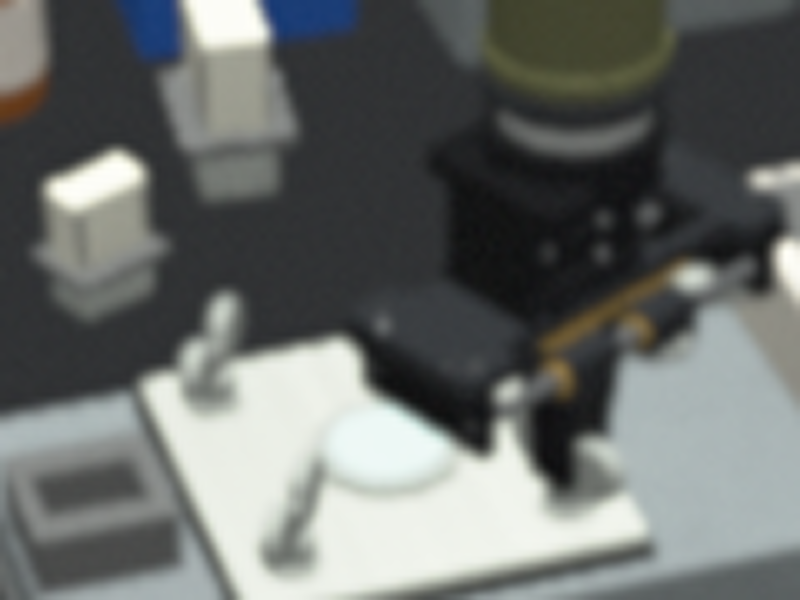

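step_arm([
  [[0,0,0],[0,0,0],255],
  [[0,0,0.1],[0,0,0],255],
  [[0,0,0.27],[0,0,0],255],
  [[0,0,0.44],[0,0,0],255],
  [[0,0,0.61],[0,0,0],255],
  [[0,0,0.78],[0,0,0],255],
  [[0,0,0.95],[0,0,0],255],
  [[0,0,1.07],[0,0,0],255],
  [[0,0,1.07],[0,0,0],255],
  [[0,0,1.07],[0,0,0],255],
], squeeze=55)

```text
time: 31.15
position: [0.6267, 0.0618, 0.0964]
tool_rot: [-2.787, -1.448, 0.003]
ft_force: [-4.8, -1.8, 6.8]
grip_width: 0.095
```

```bash
python3 - <<'E'
from h import *
go(.5735,-.1395,.15,1.57)
E
```

```text
turn [-0.0009, 0.002, 0.9591] shift [-0.1953, 0.0721, -0.0535]
t 31.15 p [0.6267 0.0618 0.0964] yaw_y -0.6125 tilt [-0.0021 -0.0001] q [-0.68  0.45  0.69  1.68 -0.31  1.12 -0.52] F [-4.8 -1.8  6.8] T [-0.3   1.36  0.04] w 0.095
```

step_arm([
  [[0,0,0],[0,0,0],130],
  [[0,0,0],[0,0,0],110],
  [[0,0,0],[0,0,-0.05],110],
  [[0,0,0.1],[-0.02,0.01,-0.075],60],
  [[0,0,0.27],[-0.07,0.03,-0.075],60],
  [[0,0,0.44],[-0.12,0.05,-0.075],40],
  [[0,0,0.61],[-0.17,0.065,-0.075],40],
  [[0,0,0.78],[-0.195,0.072,-0.075],40],
  [[0,0,0.95],[-0.195,0.072,-0.075],40],
  [[0,0,0.96],[-0.195,0.072,-0.075],40],
])

```text
time: 32.4
position: [0.5747, -0.1389, 0.1709]
tool_rot: [3.141, -0.001, 0.001]
ft_force: [-0.2, -0.5, 0.0]
grip_width: 0.846
```

```bash
python3 - <<'E'
from h import *
st()
im=img('top','t15raw'); crop(im,250,180,140,105,'c1');im=img('side','s15raw'); crop(im,260,180,160,120,'c2')
E
```

```text
t 32.4 p [ 0.5747 -0.1389  0.1709] yaw_y -1.5715 tilt [ 0.0007 -0.0002] q [-0.61  0.35  0.98  1.72 -0.3   1.24 -1.13] F [-0.2 -0.5  0. ] T [-0.03  0.18 -0.01] w 0.846
```

View pics/c1.png

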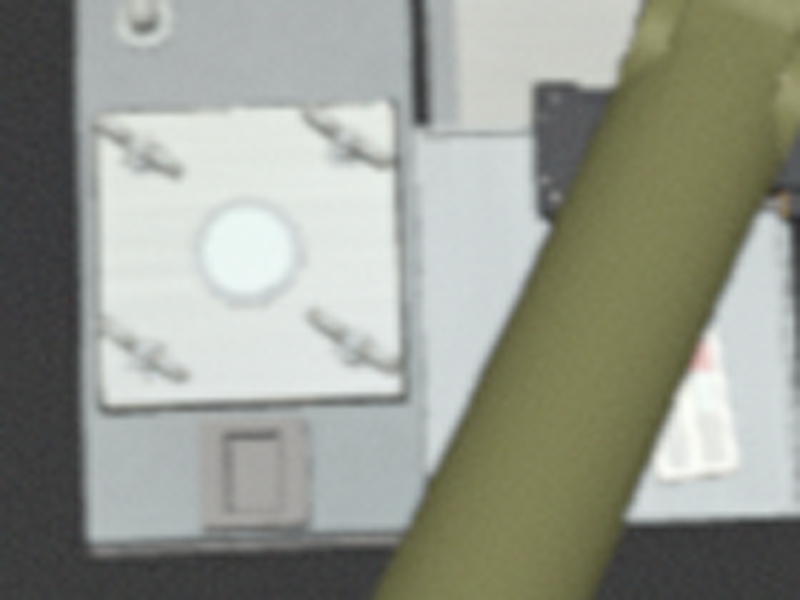

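View pics/c2.png

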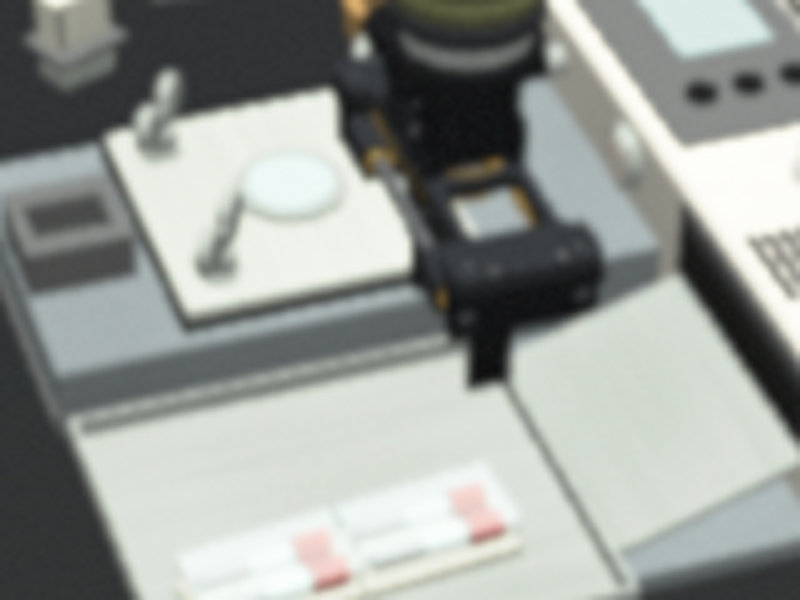

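```bash
python3 - <<'E'
from h import *
go(.48,-.412,.19,-1.57-.05)
im=cv2.imread('pics/t15raw.png')
big=cv2.resize(im,None,fx=8,fy=8,interpolation=cv2.INTER_CUBIC)
c=np.array([.564,.1229])
S={1:(.5012,.1838),2:(.6253,.1857),3:(.6268,.062),4:(.5027,.0604)}
for k,(x,y) in S.items():
    for a,col in((2.05,(0,0,255)),(2.2,(0,200,0))):
        d=np.array([np.cos(.011-a),np.sin(.011-a),0])*.032
        P=proj('top',[np.r_[x,y,.095]-d-[.004,0,0],np.r_[x,y,.095]+d-[.004,0,0]])
        p=((P+.5)*8).astype(int); cv2.line(big,tuple(map(int,p[0])),tuple(map(int,p[1])),col,1)
o=big[1500:2060,2080:2620]; cv2.imwrite('pics/c3.png',o)
E
```

```text
turn [0.0, -0.0003, 0.0514] shift [-0.0954, 0.2737, -0.0192]
t 32.5 p [ 0.5748 -0.1381  0.1708] yaw_y -1.5686 tilt [ 0.0003 -0.    ] q [-0.61  0.35  0.98  1.72 -0.3   1.24 -1.13] F [-0.4 -0.2 -0.8] T [-0.01  0.21 -0.01] w 0.845
```

View pics/c3.png

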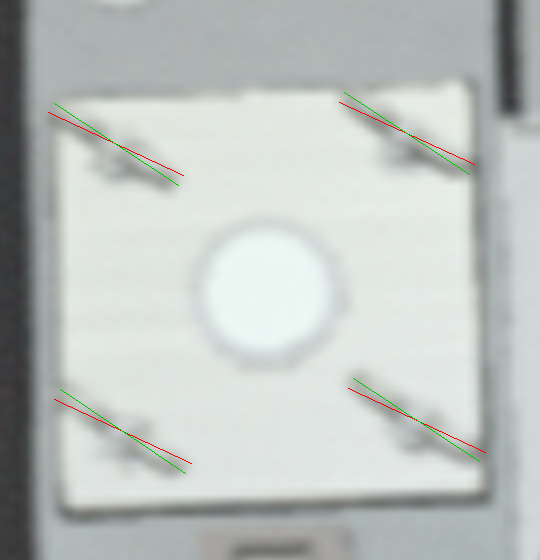

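step_arm([
  [[0,0,0],[-0.01,0.03,-0.02],40],
  [[0,0,0.05],[-0.03,0.08,-0.02],40],
  [[0,0,0.05],[-0.045,0.13,-0.02],40],
  [[0,0,0.05],[-0.06,0.18,-0.02],40],
  [[0,0,0.05],[-0.08,0.23,-0.02],40],
  [[0,0,0.05],[-0.095,0.27,-0.02],40],
  [[0,0,0.05],[-0.095,0.273,-0.02],40],
  [[0,0,0.05],[-0.095,0.273,-0.02],40],
  [[0,0,0.05],[-0.095,0.273,-0.02],40],
  [[0,0,0.05],[-0.095,0.273,-0.02],40],
])

```text
time: 33.75
position: [0.4801, -0.4101, 0.1908]
tool_rot: [-3.14, 0.076, -0.0]
ft_force: [0.2, -0.0, 0.3]
grip_width: 0.84
```

```bash
python3 - <<'E'
from h import *
st()
im=img('top','t16raw'); crop(im,310,185,120,90,'c4');
crop(im,380,180,140,105,'c4b')
im=img('side','s16raw'); crop(im,260,230,160,120,'c5');crop(im,240,260,220,165,'c6')
E
```

```text
t 33.75 p [ 0.4801 -0.4101  0.1908] yaw_y -1.6193 tilt [0.0003 0.0007] q [-0.1   0.45  1.01  1.59 -0.4   1.32 -0.65] F [ 0.2 -0.   0.3] T [-0.03  0.12 -0.04] w 0.84
```

View pics/c4.png

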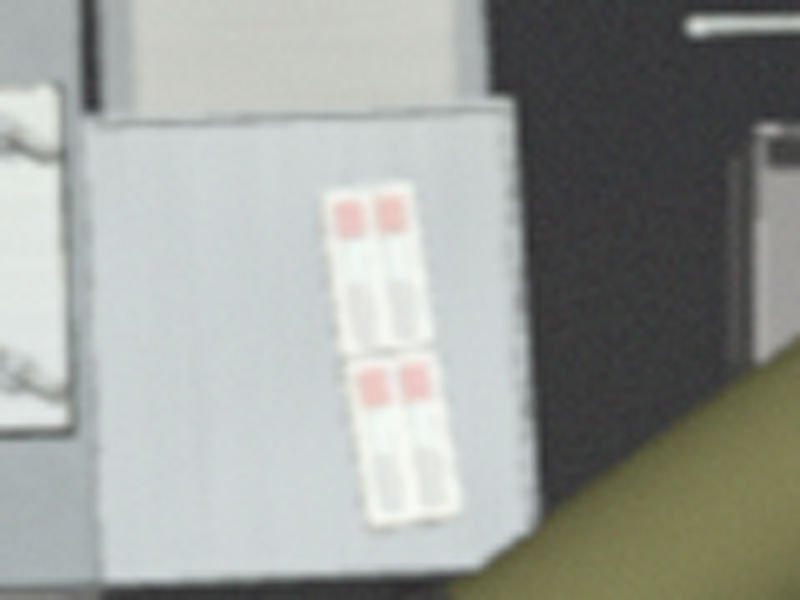

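View pics/c5.png

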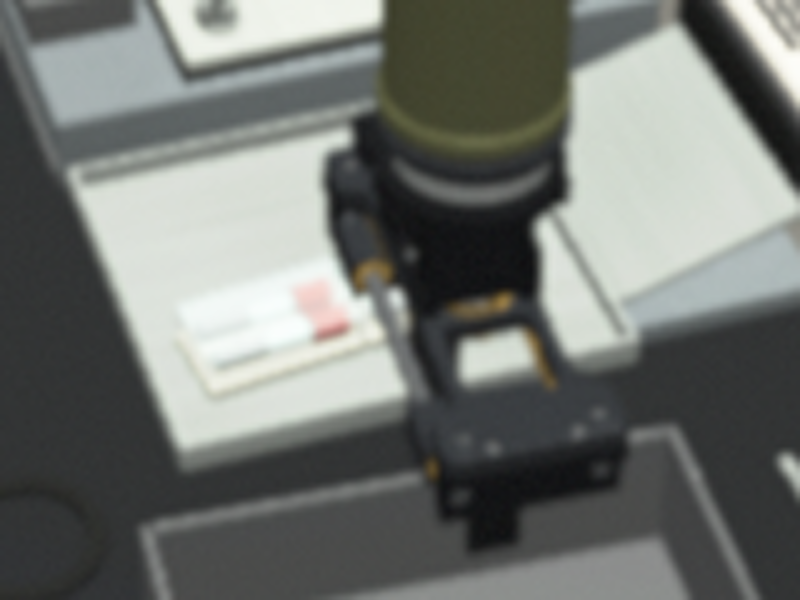

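View pics/c6.png

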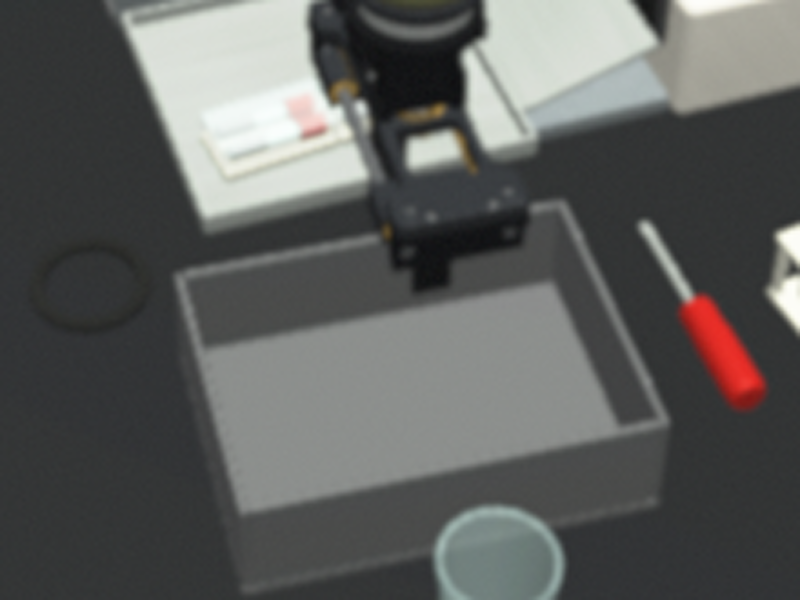

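View pics/c4b.png

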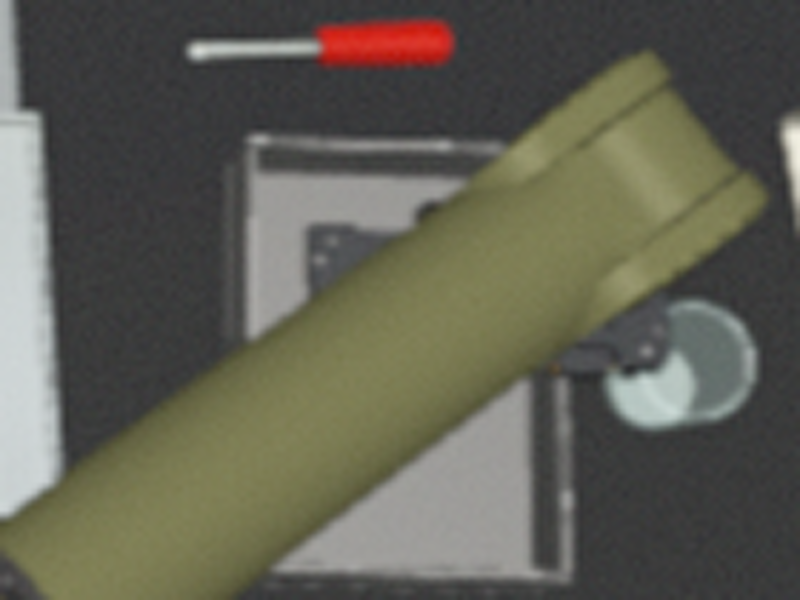

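```bash
python3 - <<'E'
from h import *
s=800/120
for n,p in dict(A=[(322,192),(413,184),(436,348),(344,356)],B=[(346,360),(437,352),(464,518),(370,528)]).items():
    uv=np.array(p)/s+[310,185]-.5+.5/s
    P=back('top',uv,.032)[:,:2]; e=[P[(i+1)%4]-P[i] for i in range(4)]
    print(n,P.mean(0).round(4),P.round(4).tolist(),[round(np.linalg.norm(v),4) for v in e],[round(float(np.arctan2(v[1],v[0])),3) for v in e])
go(.566,-.117,.12,-1.57+.13)
E
```

```text
A [ 0.5563 -0.1305] [[0.5988, -0.1022], [0.6019, -0.1503], [0.5138, -0.1588], [0.5108, -0.1105]] [np.float64(0.0482), np.float64(0.0885), np.float64(0.0483), np.float64(0.0884)] [-1.508, -3.046, 1.632, 0.095]
B [ 0.466  -0.1402] [[0.5086, -0.1115], [0.5116, -0.1592], [0.4239, -0.1696], [0.42, -0.1207]] [np.float64(0.0478), np.float64(0.0883), np.float64(0.049), np.float64(0.0891)] [-1.508, -3.024, 1.651, 0.103]
turn [-0.0004, -0.0003, -0.1805] shift [0.0716, -0.2976, 0.0711]
t 33.85 p [ 0.4797 -0.4107  0.1909] yaw_y -1.6205 tilt [0.0003 0.0004] q [-0.1   0.45  1.02  1.59 -0.4   1.32 -0.65] F [ 0.6 -1.1  0.1] T [-0.1   0.17  0.01] w 0.843
```

```bash
python3 - <<'E'
from h import *
go(.560,-.131,.12,-1.47)
E
```

```text
turn [-0.0004, -0.0003, -0.1505] shift [0.0663, -0.2833, 0.0711]
t 33.85 p [ 0.4797 -0.4107  0.1909] yaw_y -1.6205 tilt [0.0003 0.0004] q [-0.1   0.45  1.02  1.59 -0.4   1.32 -0.65] F [ 0.6 -1.1  0.1] T [-0.1   0.17  0.01] w 0.843
```

step_arm([
  [[0,0,-0.05],[0.01,-0.04,0],40],
  [[0,0,-0.15],[0.02,-0.09,0],40],
  [[0,0,-0.15],[0.035,-0.14,0],40],
  [[0,0,-0.15],[0.045,-0.19,0.02],40],
  [[0,0,-0.15],[0.055,-0.24,0.05],40],
  [[0,0,-0.15],[0.0663,-0.2833,0.071],40],
  [[0,0,-0.15],[0.0663,-0.2833,0.09],40],
  [[0,0,-0.15],[0.0663,-0.2833,0.11],40],
  [[0,0,-0.15],[0.0663,-0.2833,0.11],40],
  [[0,0,-0.15],[0.0663,-0.2833,0.11],40],
])

```text
time: 35.1
position: [0.5598, -0.1338, 0.0816]
tool_rot: [3.137, 0.15, 0.001]
ft_force: [0.8, -0.2, 0.4]
grip_width: 0.843
```

```bash
python3 - <<'E'
from h import *
go(.560,-.131,.024,-1.47)
im=img('side','s17raw'); crop(im,270,220,140,105,'c7')
E
```

```text
turn [0.0006, -0.0009, -0.005] shift [0.0004, -0.0028, 0.0576]
t 35.1 p [ 0.5598 -0.1338  0.0816] yaw_y -1.475 tilt [ 0.0009 -0.0005] q [-0.57  0.41  0.91  1.84 -0.37  1.07 -0.99] F [ 0.8 -0.2  0.4] T [-0.05  0.13 -0.01] w 0.843
```

View pics/c7.png

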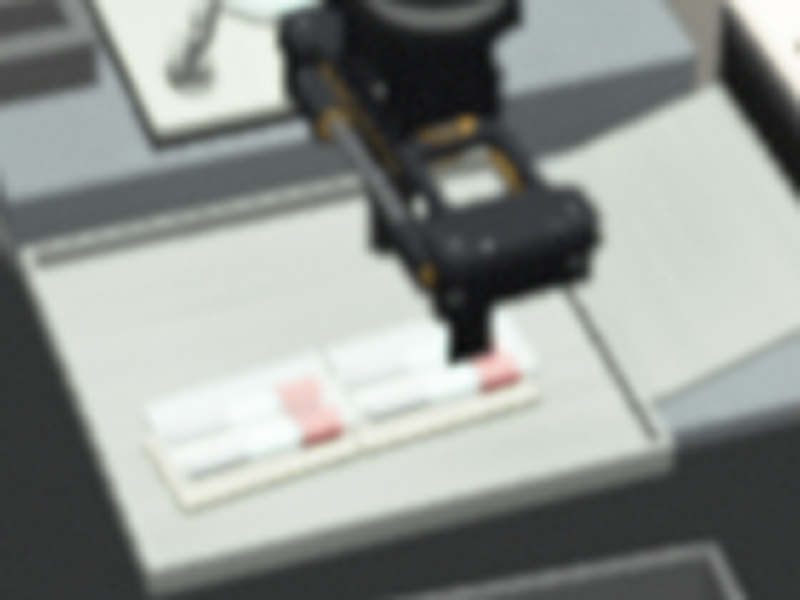

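step_arm([
  [[0,0,0],[0,0,0.02],40],
  [[0,0,0],[0,0,0.04],40],
  [[0,0,0],[0,0,0.057],40],
  [[0,0,0],[0,0,0.057],40],
  [[0,0,0],[0,0,0.057],110],
  [[0,0,0],[0,0,0.057],160],
  [[0,0,0],[0,0,0.057],160],
  [[0,0,0],[0,0,0.057],160],
  [[0,0,0],[0,0,0.057],160],
  [[0,0,0],[0,0,0.057],160],
], squeeze=25)

```text
time: 36.4
position: [0.5603, -0.1321, 0.0245]
tool_rot: [-3.138, -0.155, -0.002]
ft_force: [-0.6, 0.4, 6.1]
grip_width: 0.569
```

```bash
python3 - <<'E'
from h import *
st()
go(.535,-.408,.17,-1.62)
go(.420,-.400,.17,-1.62)
E
```

```text
t 36.4 p [ 0.5603 -0.1321  0.0245] yaw_y -1.4723 tilt [0.001  0.0003] q [-0.52  0.49  0.86  1.88 -0.44  0.98 -0.94] F [-0.6  0.4  6.1] T [ 0.07  0.35 -0.01] w 0.569
turn [-0.0002, -0.001, 0.1477] shift [-0.0521, 0.2721, -0.1456]
t 36.4 p [ 0.5603 -0.1321  0.0245] yaw_y -1.4723 tilt [0.001  0.0003] q [-0.52  0.49  0.86  1.88 -0.44  0.98 -0.94] F [-0.6  0.4  6.1] T [ 0.07  0.35 -0.01] w 0.569
turn [-0.0002, -0.001, 0.1477] shift [-0.1658, 0.2528, -0.1457]
t 36.4 p [ 0.5603 -0.1321  0.0245] yaw_y -1.4723 tilt [0.001  0.0003] q [-0.52  0.49  0.86  1.88 -0.44  0.98 -0.94] F [-0.6  0.4  6.1] T [ 0.07  0.35 -0.01] w 0.569
```

step_arm([
  [[0,0,0],[0,0,-0.03],160],
  [[0,0,0],[0,0,-0.07],160],
  [[0,0,0],[0,0.01,-0.11],160],
  [[0,0,0.03],[-0.005,0.05,-0.135],160],
  [[0,0,0.08],[-0.015,0.1,-0.135],160],
  [[0,0,0.12],[-0.025,0.15,-0.135],160],
  [[0,0,0.15],[-0.035,0.2,-0.135],160],
  [[0,0,0.15],[-0.0472,0.25,-0.135],160],
  [[0,0,0.15],[-0.0472,0.2746,-0.135],160],
  [[0,0,0.15],[-0.0472,0.2746,-0.135],160],
], squeeze=30)

```text
time: 37.65
position: [0.5379, -0.4124, 0.1581]
tool_rot: [3.139, -0.088, -0.003]
ft_force: [-0.3, 0.4, -1.3]
grip_width: 0.573
```

```bash
python3 - <<'E'
from h import *
st()
go(.544,-.412,.0385,-1.63)
im=img('side','s18raw'); crop(im,260,250,180,135,'c8')
im=img('top','t18raw'); crop(im,310,170,200,150,'c9')
E
```

```text
t 37.65 p [ 0.5379 -0.4124  0.1581] yaw_y -1.6267 tilt [-0.0019 -0.0009] q [-0.05  0.58  0.95  1.5  -0.48  1.31 -0.68] F [-0.3  0.4 -1.3] T [-0.01  0.17  0.  ] w 0.573
turn [0.001, 0.0019, 0.0033] shift [0.0063, -0.0009, 0.1196]
t 37.65 p [ 0.5379 -0.4124  0.1581] yaw_y -1.6267 tilt [-0.0019 -0.0009] q [-0.05  0.58  0.95  1.5  -0.48  1.31 -0.68] F [-0.3  0.4 -1.3] T [-0.01  0.17  0.  ] w 0.573
```

View pics/c8.png

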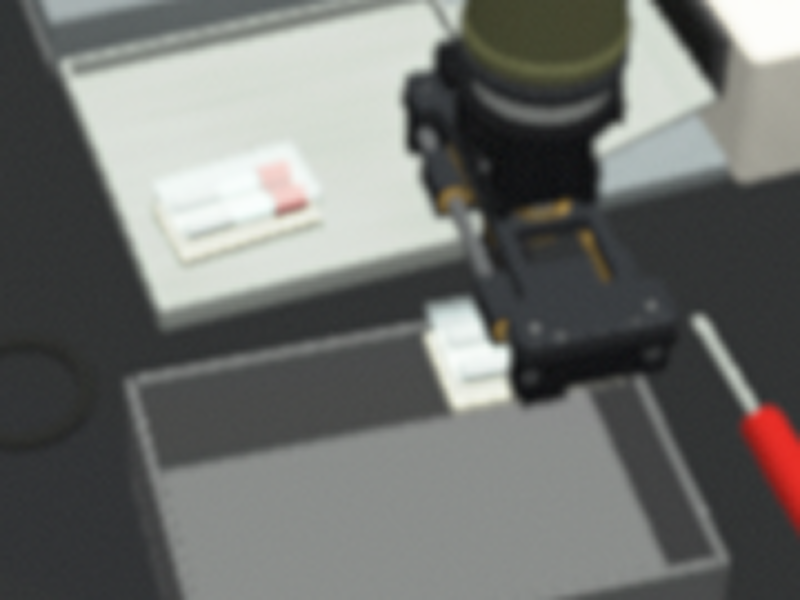

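View pics/c9.png

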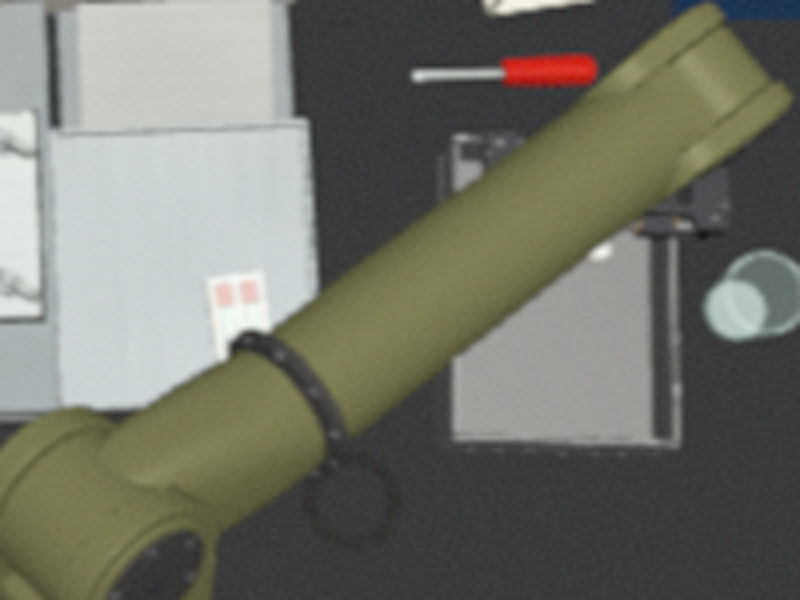

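step_arm([
  [[0,0,0],[0,0,0.03],160],
  [[0,0,0],[0,0,0.065],160],
  [[0,0,0],[0,0,0.1],160],
  [[0,0,0],[0,0,0.119],160],
  [[0,0,0],[0,0,0.119],160],
  [[0,0,0],[0,0,0.119],80],
  [[0,0,0],[0,0,0.119],60],
  [[0,0,0],[0,0,0.119],60],
  [[0,0,0],[0,0,0.08],60],
  [[0,0,0],[0,0,0.03],60],
])

```text
time: 39.0
position: [0.5392, -0.4095, 0.1292]
tool_rot: [-3.139, 0.081, 0.003]
ft_force: [0.7, 0.8, 0.5]
grip_width: 0.763
```

```bash
python3 - <<'E'
from h import *
go(.4695,-.141,.09,-1.465)
im=img('side','s19raw'); crop(im,260,250,180,135,'c10')
E
```

```text
turn [-0.0012, 0.0017, -0.1577] shift [-0.0835, -0.2645, 0.0396]
t 39.0 p [ 0.5392 -0.4095  0.1292] yaw_y -1.6227 tilt [-0.0017  0.0011] q [-0.05  0.6   0.93  1.53 -0.5   1.26 -0.67] F [0.7 0.8 0.5] T [-0.07  0.08 -0.03] w 0.763
```

View pics/c10.png

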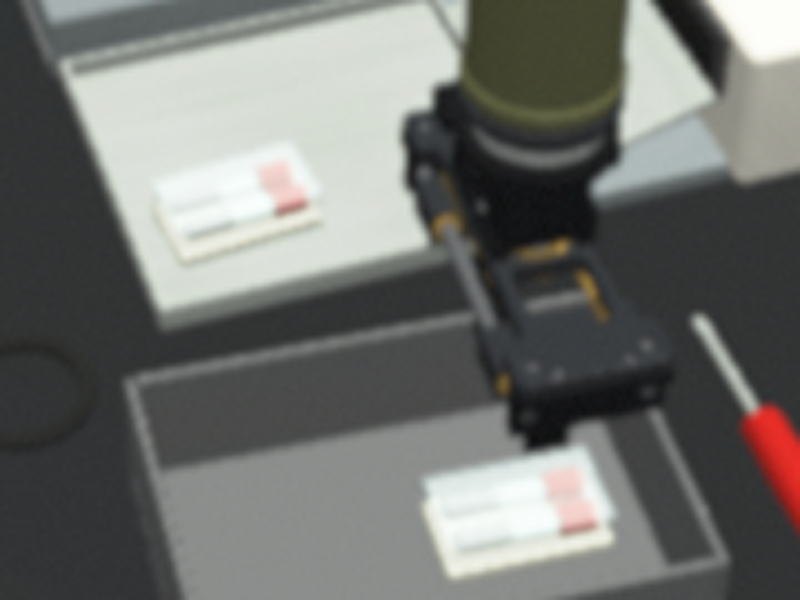

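step_arm([
  [[0,0,0],[0,0,-0.02],60],
  [[0,0,-0.05],[-0.01,-0.04,-0.03],50],
  [[0,0,-0.1],[-0.025,-0.09,-0.03],40],
  [[0,0,-0.157],[-0.04,-0.14,-0.03],40],
  [[0,0,-0.157],[-0.055,-0.19,-0.02],40],
  [[0,0,-0.157],[-0.07,-0.235,0.01],40],
  [[0,0,-0.157],[-0.0835,-0.2645,0.035],40],
  [[0,0,-0.157],[-0.0835,-0.2645,0.045],40],
  [[0,0,-0.157],[-0.0835,-0.2645,0.045],40],
  [[0,0,-0.157],[-0.0835,-0.2645,0.045],40],
])

```text
time: 40.3
position: [0.4708, -0.1434, 0.0848]
tool_rot: [3.136, 0.162, 0.002]
ft_force: [0.4, -0.3, 0.1]
grip_width: 0.842
```

```bash
python3 - <<'E'
from h import *
go(.4695,-.141,.024,-1.465)
im=img('side','s20raw'); crop(im,260,220,140,105,'c11')
E
```

```text
turn [0.0014, -0.0013, -0.0027] shift [-0.0012, -0.0026, 0.0608]
t 40.3 p [ 0.4708 -0.1434  0.0848] yaw_y -1.4677 tilt [ 0.0014 -0.0013] q [-0.69  0.18  1.02  2.04 -0.18  1.01 -1.06] F [ 0.4 -0.3  0.1] T [-0.1   0.18 -0.05] w 0.842
```

View pics/c11.png

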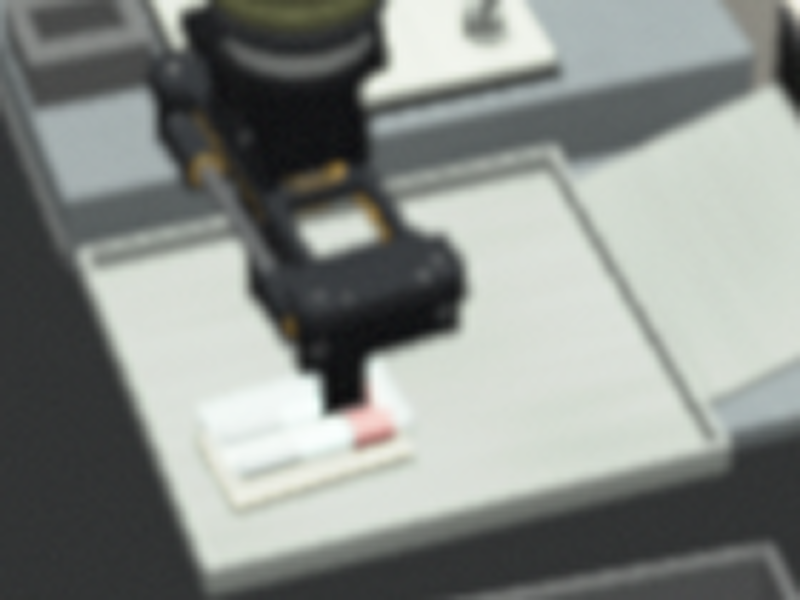

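step_arm([
  [[0,0,0],[0,0,0.02],40],
  [[0,0,0],[0,0,0.045],40],
  [[0,0,0],[0,0,0.06],40],
  [[0,0,0],[0,0,0.06],40],
  [[0,0,0],[0,0,0.06],110],
  [[0,0,0],[0,0,0.06],160],
  [[0,0,0],[0,0,0.06],160],
  [[0,0,0],[0,0,0.06],160],
  [[0,0,0],[0,0,0.06],160],
  [[0,0,0],[0,0,0.06],160],
], squeeze=25)

```text
time: 41.6
position: [0.4705, -0.1415, 0.0244]
tool_rot: [-3.137, -0.166, -0.001]
ft_force: [-0.9, 0.4, 6.7]
grip_width: 0.576
```

```bash
python3 - <<'E'
from h import *
go(.428,-.402,.16,-1.63)
E
```

```text
turn [-0.0005, -0.0007, 0.1646] shift [-0.0696, 0.2546, -0.1357]
t 41.6 p [ 0.4705 -0.1415  0.0244] yaw_y -1.4654 tilt [0.0007 0.0005] q [-0.61  0.31  0.95  2.08 -0.32  0.9  -0.94] F [-0.9  0.4  6.7] T [ 0.21  0.38 -0.02] w 0.576
```

step_arm([
  [[0,0,0],[0,0,-0.03],160],
  [[0,0,0],[0,0,-0.07],160],
  [[0,0,0],[0,0.01,-0.11],160],
  [[0,0,0.03],[-0.01,0.05,-0.135],160],
  [[0,0,0.08],[-0.02,0.1,-0.135],160],
  [[0,0,0.12],[-0.035,0.15,-0.135],160],
  [[0,0,0.165],[-0.05,0.2,-0.135],160],
  [[0,0,0.165],[-0.0696,0.24,-0.135],160],
  [[0,0,0.165],[-0.0696,0.2546,-0.135],160],
  [[0,0,0.165],[-0.0696,0.2546,-0.135],160],
], squeeze=30)

```text
time: 42.85
position: [0.4265, -0.4031, 0.1584]
tool_rot: [3.14, -0.098, -0.002]
ft_force: [0.2, 0.2, -0.8]
grip_width: 0.568
```

```bash
python3 - <<'E'
from h import *
go(.428,-.404,.0385,-1.63)
im=img('side','s21raw'); crop(im,260,250,180,135,'c12')
E
```

```text
turn [0.0004, 0.0014, -0.0032] shift [0.0017, 0.0007, 0.1199]
t 42.85 p [ 0.4265 -0.4031  0.1584] yaw_y -1.6332 tilt [-0.0014 -0.0003] q [-0.17  0.4   1.1   1.74 -0.38  1.23 -0.61] F [ 0.2  0.2 -0.8] T [-0.    0.15  0.03] w 0.568
```

View pics/c12.png

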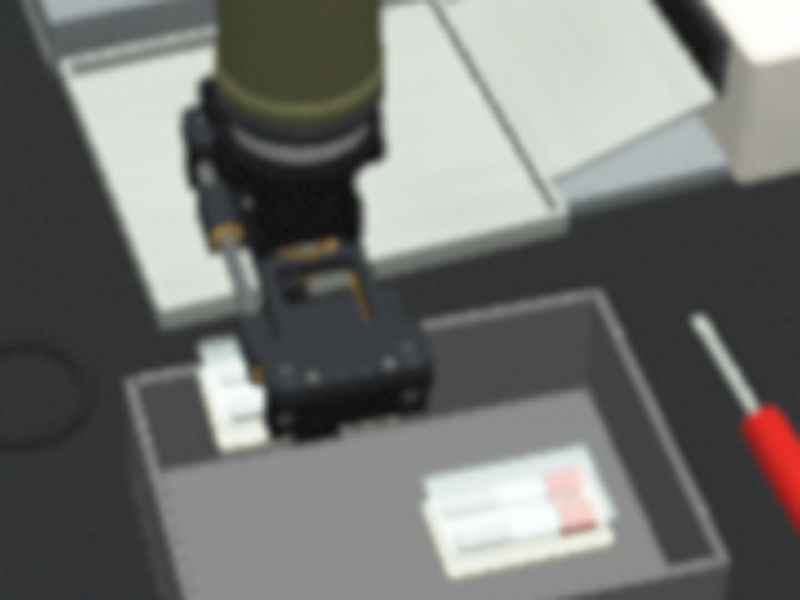

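step_arm([
  [[0,0,0],[0,0,0.03],160],
  [[0,0,0],[0,0,0.065],160],
  [[0,0,0],[0,0,0.1],160],
  [[0,0,0],[0,0,0.119],160],
  [[0,0,0],[0,0,0.119],160],
  [[0,0,0],[0,0,0.119],80],
  [[0,0,0],[0,0,0.119],60],
  [[0,0,0],[0,0,0.119],60],
  [[0,0,0],[0,0,0.07],60],
  [[0,0,0],[0,0,0.01],60],
])

```text
time: 44.15
position: [0.4271, -0.4015, 0.1497]
tool_rot: [-3.139, 0.094, 0.003]
ft_force: [1.1, 0.0, 0.2]
grip_width: 0.767
```

```bash
python3 - <<'E'
from h import *
go(.4895,.3754,.2,.42+np.pi/2)
im=img('side','s22raw'); crop(im,260,250,180,135,'c13')
im=img('top','t22raw'); crop(im,140,190,160,120,'c14');crop(im,310,170,200,150,'c15')
E
```

```text
turn [-0.0013, 0.0016, -0.4799] shift [0.0157, -0.7793, -0.0497]
t 44.15 p [ 0.4271 -0.4015  0.1497] yaw_y -1.6307 tilt [-0.0017  0.001 ] q [-0.17  0.41  1.09  1.75 -0.39  1.22 -0.6 ] F [1.1 0.  0.2] T [ 0.01  0.05 -0.01] w 0.767
```

View pics/c13.png

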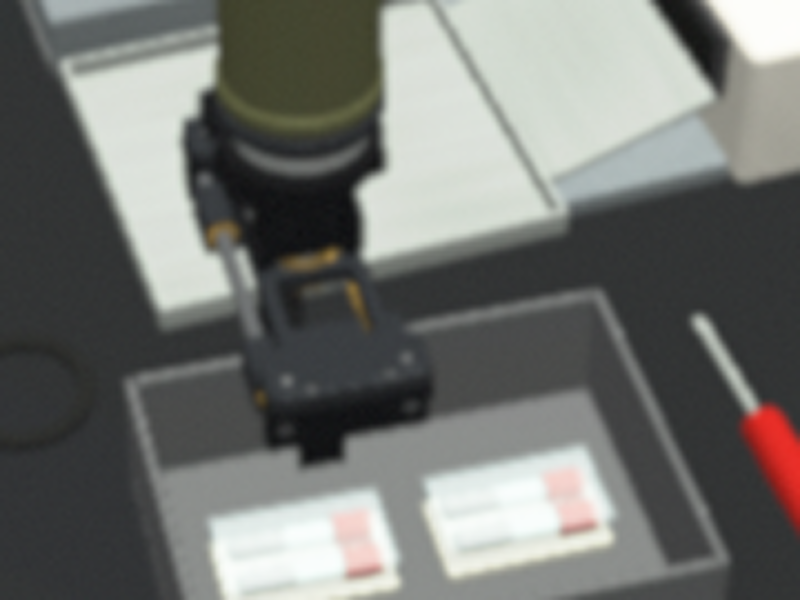

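View pics/c14.png

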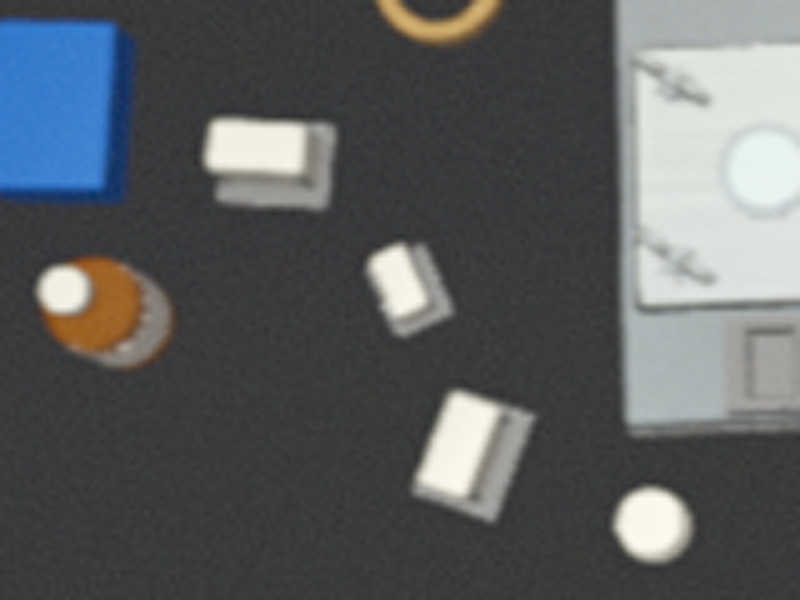

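step_arm([
  [[0,0,0],[0,0,-0.05],90],
  [[0,0,-0.05],[0,-0.05,-0.06],90],
  [[0,0,-0.1],[0,-0.1,-0.06],90],
  [[0,0,-0.15],[0.002,-0.16,-0.06],90],
  [[0,0,-0.2],[0.004,-0.22,-0.06],90],
  [[0,0,-0.25],[0.006,-0.28,-0.06],90],
  [[0,0,-0.3],[0.008,-0.34,-0.06],90],
  [[0,0,-0.35],[0.01,-0.4,-0.06],90],
  [[0,0,-0.4],[0.012,-0.46,-0.06],90],
  [[0,0,-0.45],[0.014,-0.52,-0.06],90],
])

```text
time: 45.5
position: [0.4727, 0.1178, 0.2094]
tool_rot: [-3.08, -0.611, -0.002]
ft_force: [0.3, 0.1, 0.3]
grip_width: 0.651
```

```bash
python3 - <<'E'
from h import *
go(.493,.376,.13,-1.15)
im=img('side','s23raw'); crop(im,220,250,240,180,'c16')
im=img('top','t23raw');crop(im,310,170,200,150,'c17')
E
```

```text
turn [-0.001, -0.0015, -0.0294] shift [0.1171, -0.2308, 0.0798]
t 45.5 p [0.4727 0.1178 0.2094] yaw_y -1.1794 tilt [0.0009 0.0015] q [-1.03 -0.04  0.72  1.9   0.03  1.27 -1.5 ] F [0.3 0.1 0.3] T [-0.06  0.11 -0.09] w 0.651
```

View pics/c17.png

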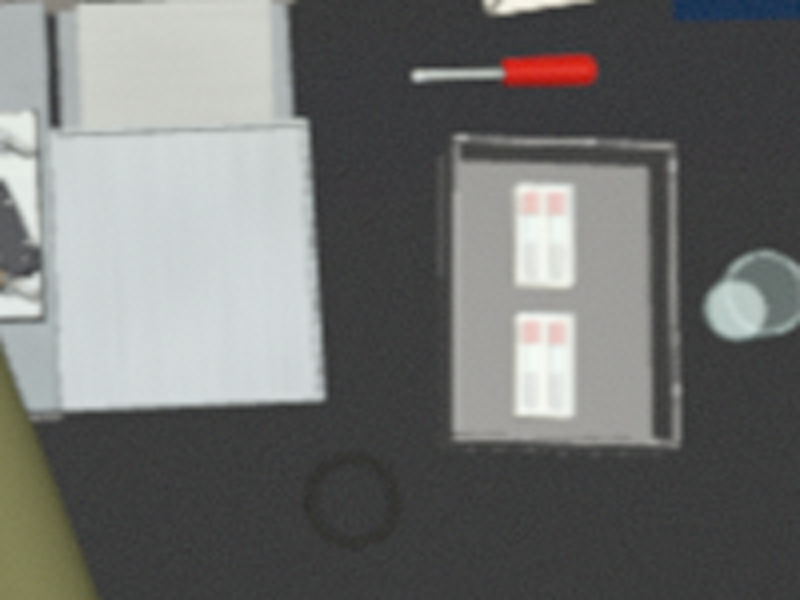

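Both packs sit flat in the tote and the tray is empty. On to the plug.

step_arm([
  [[0,0,0],[0.02,-0.04,0],90],
  [[0,0,-0.03],[0.04,-0.09,0],90],
  [[0,0,-0.03],[0.06,-0.14,0],90],
  [[0,0,-0.03],[0.08,-0.18,0.02],90],
  [[0,0,-0.03],[0.1,-0.21,0.05],90],
  [[0,0,-0.03],[0.117,-0.231,0.08],90],
  [[0,0,-0.03],[0.117,-0.231,0.09],90],
  [[0,0,-0.03],[0.117,-0.231,0.09],90],
  [[0,0,-0.03],[0.117,-0.231,0.09],90],
  [[0,0,-0.03],[0.117,-0.231,0.09],90],
])

```text
time: 46.85
position: [0.4937, 0.3739, 0.1206]
tool_rot: [-3.071, -0.653, -0.003]
ft_force: [-0.0, -0.0, -0.0]
grip_width: 0.647
```

```bash
python3 - <<'E'
from h import *
go(.493,.376,.047,-1.15)
im=img('side','s24raw'); crop(im,230,130,100,75,'d1')
im=img('top','t24raw'); crop(im,180,210,100,75,'d2')
p=ctrl.get_state()['position']
print((proj('side',[p+[0,0,-.014],p+[0,0,.016],[.493,.376,.068]])-[230,130]+.5)*8)
E
```

```text
turn [-0.0012, -0.0023, -0.0017] shift [0.0, -0.0022, 0.0736]
t 46.85 p [0.4937 0.3739 0.1206] yaw_y -1.1517 tilt [0.0016 0.002 ] q [-1.15  0.37  0.56  1.69 -0.21  1.14 -1.68] F [-0. -0. -0.] T [-0.04  0.15  0.04] w 0.647
[[350.13883868 300.78680315]
 [345.47266902 235.91739683]
 [354.04946138 379.12246452]]
```

View pics/d1.png

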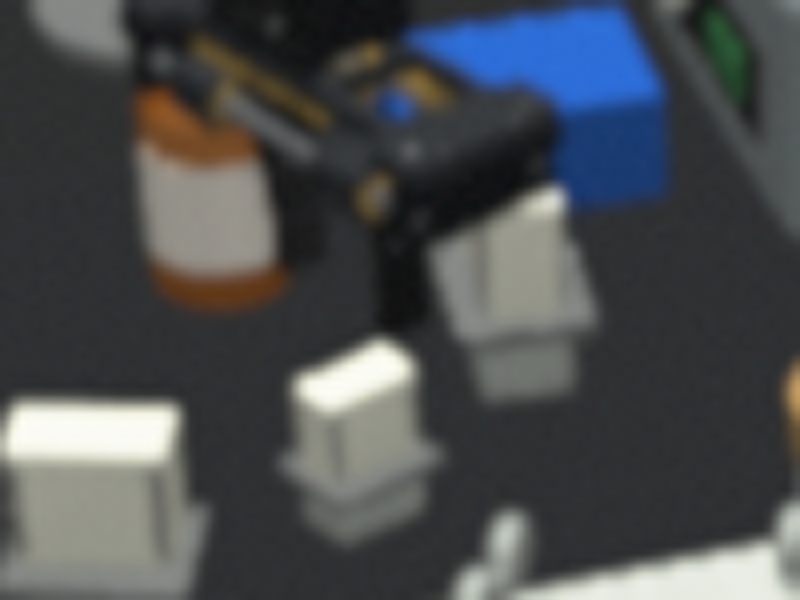

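View pics/d2.png

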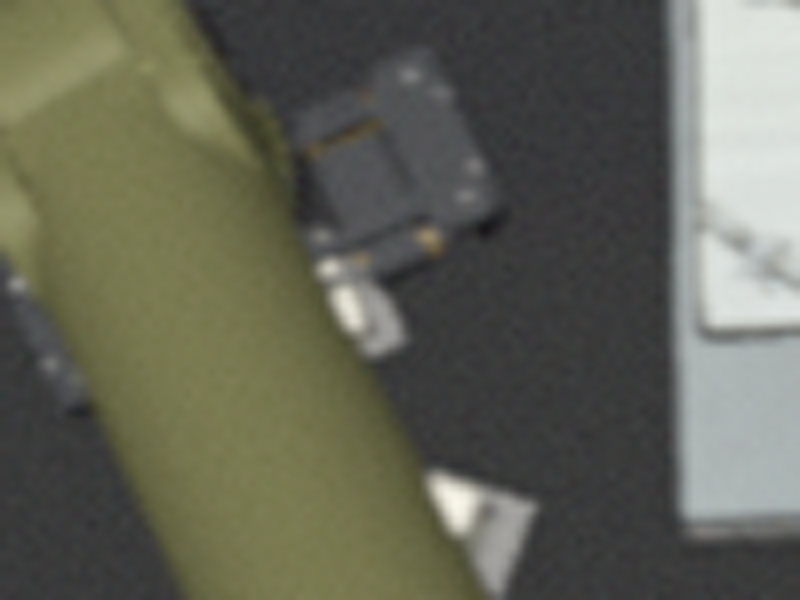

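step_arm([
  [[0,0,0],[0,-0.001,0.025],90],
  [[0,0,0],[0,-0.001,0.05],90],
  [[0,0,0],[0,-0.001,0.073],90],
  [[0,0,0],[0,-0.001,0.073],90],
  [[0,0,0],[0,-0.001,0.073],150],
  [[0,0,0],[0,-0.001,0.073],200],
  [[0,0,0],[0,-0.001,0.073],230],
  [[0,0,0],[0,-0.001,0.073],230],
  [[0,0,0],[0,-0.001,0.073],230],
  [[0,0,0],[0,-0.001,0.073],230],
], squeeze=35)

```text
time: 48.2
position: [0.4927, 0.3754, 0.0464]
tool_rot: [-3.072, -0.655, -0.001]
ft_force: [-0.6, -1.2, 3.7]
grip_width: 0.274
```

```bash
python3 - <<'E'
from h import *
go(.4285,.1205,.17,-1.56)
im=img('side','s25raw'); crop(im,230,130,100,75,'d3')
E
```

```text
turn [-0.0004, -0.0004, 0.4095] shift [-0.1625, 0.2065, -0.1238]
t 48.2 p [0.4927 0.3754 0.0464] yaw_y -1.1505 tilt [0.0003 0.0005] q [-1.12  0.45  0.54  1.75 -0.27  1.01 -1.64] F [-0.6 -1.2  3.7] T [-0.1   0.28  0.03] w 0.274
```

View pics/d3.png

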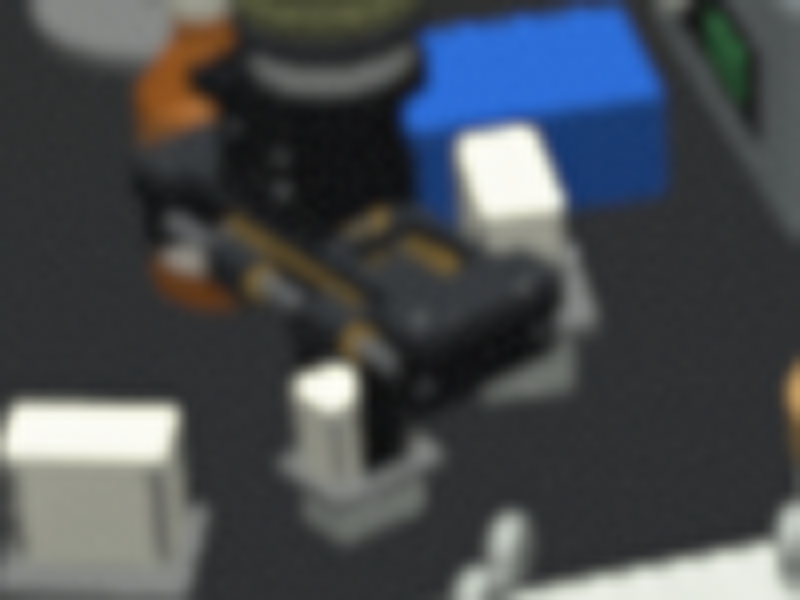

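step_arm([
  [[0,0,0],[0,0,-0.03],230],
  [[0,0,0],[0,0,-0.08],230],
  [[0,0,0],[0,0,-0.125],230],
  [[0,0,0.06],[-0.03,0.03,-0.125],230],
  [[0,0,0.12],[-0.06,0.07,-0.125],230],
  [[0,0,0.2],[-0.09,0.11,-0.125],230],
  [[0,0,0.28],[-0.12,0.15,-0.125],230],
  [[0,0,0.36],[-0.145,0.185,-0.125],230],
  [[0,0,0.4095],[-0.1625,0.2065,-0.125],230],
  [[0,0,0.4095],[-0.1625,0.2065,-0.125],230],
], squeeze=40)

```text
time: 49.5
position: [0.4277, 0.1183, 0.1706]
tool_rot: [-3.14, -0.011, 0.002]
ft_force: [-0.2, -0.3, -1.3]
grip_width: 0.272
```

```bash
python3 - <<'E'
from h import *
go(.4295,.121,.165,-1.56)
im=img('side','s26raw'); crop(im,230,150,100,75,'d4')
im=img('top','t26raw'); crop(im,250,210,100,75,'d5')
E
```

```text
turn [-0.0012, 0.0011, -0.0037] shift [0.0018, -0.0027, 0.0056]
t 49.5 p [0.4277 0.1183 0.1706] yaw_y -1.5637 tilt [-0.0011  0.0012] q [-1.1  -0.13  0.73  2.04  0.09  1.2  -1.97] F [-0.2 -0.3 -1.3] T [0.11 0.13 0.05] w 0.272
```

View pics/d4.png

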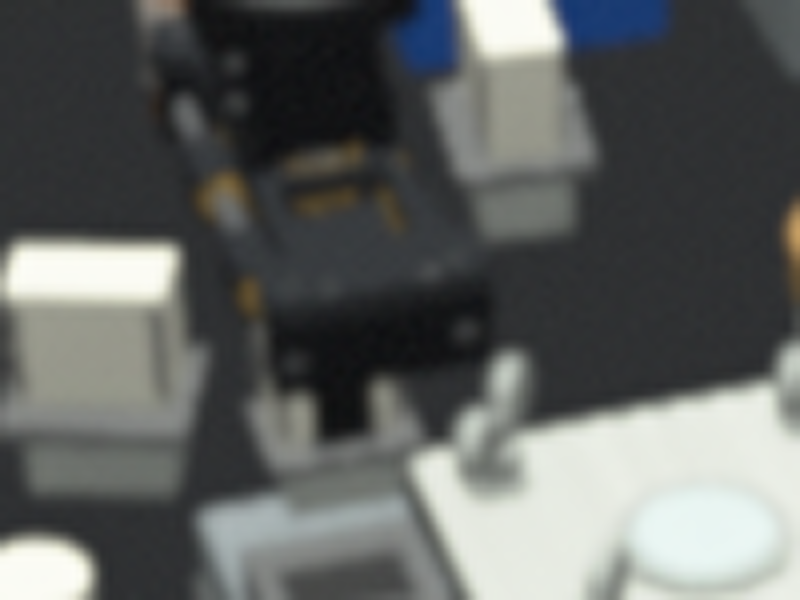

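View pics/d5.png

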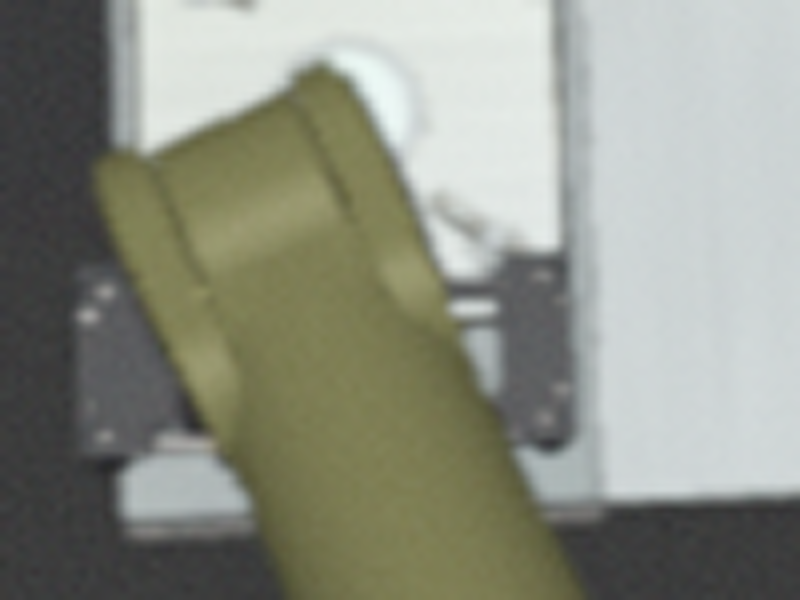

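```bash
cat > ov.py <<'E'
from h import *
import sys
def box(cx,cy,hx,hy,z0,z1,a):
    r=np.array([[np.cos(a),-np.sin(a)],[np.sin(a),np.cos(a)]])
    P=[np.r_[np.array([cx,cy])+r@[sx*hx,sy*hy],z] for z in(z0,z1) for sx,sy in((-1,-1),(1,-1),(1,1),(-1,1))]
    E=[(i,(i+1)%4) for i in range(4)]+[(4+i,4+(i+1)%4) for i in range(4)]+[(i,i+4) for i in range(4)]
    return P,E
def ov(im,name,x0,y0,w,h,boxes,cam='side'):
    s=8; b=cv2.resize(im[y0:y0+h,x0:x0+w],None,fx=s,fy=s,interpolation=cv2.INTER_CUBIC)
    for (P,E),col in boxes:
        p=((proj(cam,P)-[x0,y0]+.5)*s).astype(int)
        for i,j in E: cv2.line(b,tuple(map(int,p[i])),tuple(map(int,p[j])),col,1)
    cv2.imwrite(f'pics/{name}.png',b)
def plugboxes(p,yaw,dx=0,off=.0464):
    a=yaw+np.pi/2; cx=p[0]+dx*np.cos(a); cy=p[1]+dx*np.sin(a); u=p[2]-off
    return [(box(cx,cy,.021,.014,u,u+.022,a),(0,0,255)),(box(cx,cy,.027,.021,u+.022,u+.028,a),(0,255,255)),(box(cx,cy,.023,.012,u+.028,u+.068,a),(255,0,255))]
def sock(x,y,a=.011):
    return [(box(x,y,.032,.032,.05,.08,a),(0,255,0)),(box(x,y,.0225,.0155,.08,.0801,a),(255,128,0))]
E
python3 - <<'E'
from ov import *
st(); s=ctrl.get_state(); im=img('side','s27raw')
M=R.from_rotvec(s['tool_rot']).as_matrix(); yaw=np.arctan2(M[1,1],M[0,1])
ov(im,'d6',230,150,100,75,plugboxes(s['position'],yaw)+sock(.4295,.121))
ov(cv2.imread('pics/side0.png'),'d7',230,185,100,75,sock(.4295,.121)+[(box(.564,.1229,.09,.09,.055,.065,.011),(0,0,255))])
st()
E
```

```text
t 49.6 p [0.4283 0.1208 0.1709] yaw_y -1.5597 tilt [0.0001 0.001 ] q [-1.1  -0.13  0.72  2.04  0.09  1.2  -1.97] F [-0.1  0.1 -1.1] T [-0.04  0.17 -0.04] w 0.27
t 49.65 p [0.4284 0.1212 0.1709] yaw_y -1.5588 tilt [0.0002 0.0003] q [-1.1  -0.13  0.72  2.04  0.09  1.2  -1.97] F [-0.5  0.8 -1.4] T [-0.03  0.13 -0.03] w 0.272
```

View pics/d6.png

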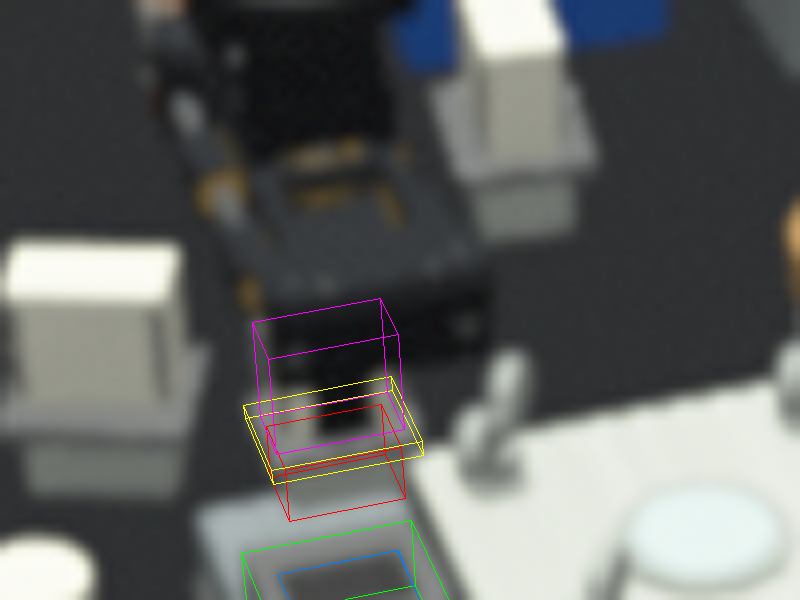

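View pics/d7.png

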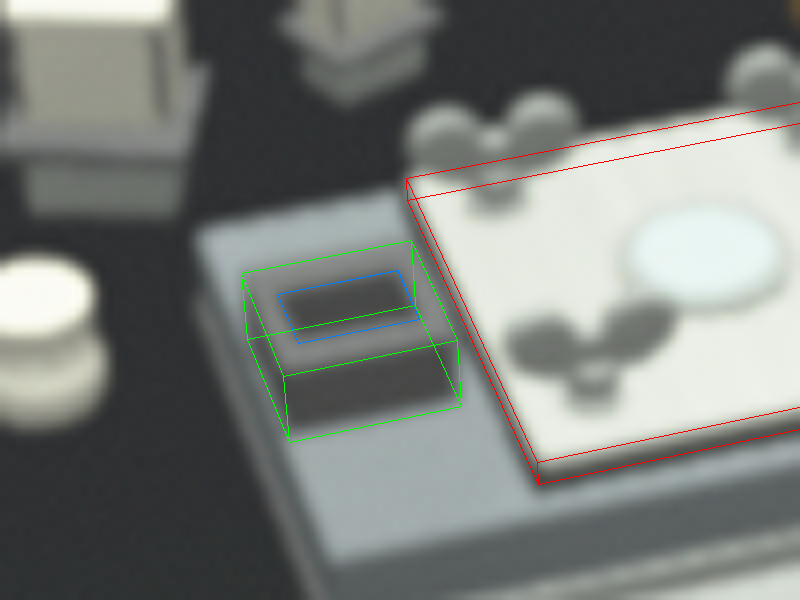

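step_arm([
  [[0,0,0],[0.0007,0,0.01],230],
  [[0,0,0],[0.0007,0,0.02],230],
  [[0,0,0],[0.0007,0,0.03],230],
  [[0,0,0],[0.0007,0,0.037],230],
  [[0,0,0],[0.0007,0,0.037],230],
  [[0,0,0],[0.0007,0,0.037],230],
  [[0,0,0],[0.0007,0,0.037],230],
  [[0,0,0],[0.0007,0,0.037],230],
  [[0,0,0],[0.0007,0,0.037],230],
  [[0,0,0],[0.0007,0,0.037],230],
])

```text
time: 50.9
position: [0.4291, 0.1204, 0.134]
tool_rot: [-3.141, -0.017, -0.0]
ft_force: [0.1, 0.0, -1.6]
grip_width: 0.271
```

```bash
python3 - <<'E'
from ov import *
st(); s=ctrl.get_state(); im=img('side','s28raw')
M=R.from_rotvec(s['tool_rot']).as_matrix(); yaw=np.arctan2(M[1,1],M[0,1])
ov(im,'d8',230,170,100,75,[])
ov(im,'d9',230,170,100,75,plugboxes(s['position'],yaw)[:2]+sock(.4293,.121))
E
```

```text
t 50.9 p [0.4291 0.1204 0.134 ] yaw_y -1.5599 tilt [0.0002 0.0002] q [-1.1  -0.08  0.75  2.09  0.06  1.11 -1.94] F [ 0.1  0.  -1.6] T [-0.08  0.14  0.02] w 0.271
```

View pics/d8.png

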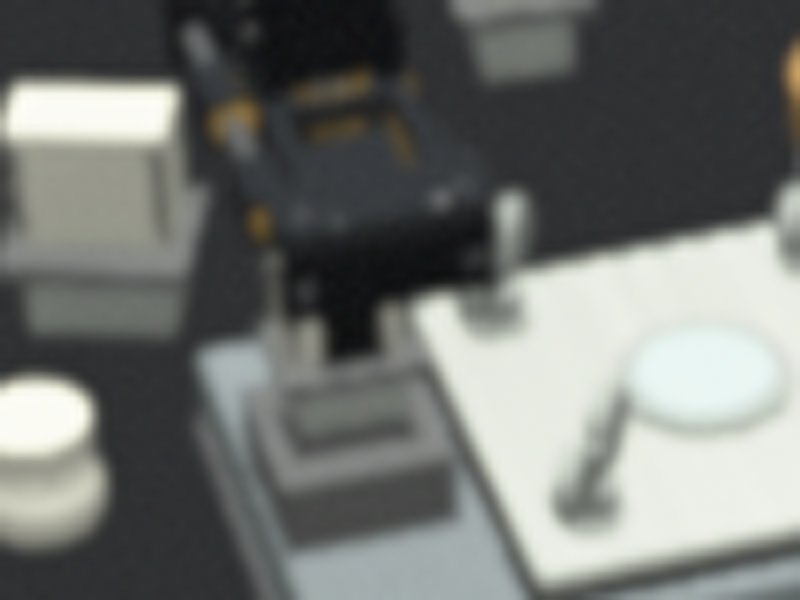

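View pics/d9.png

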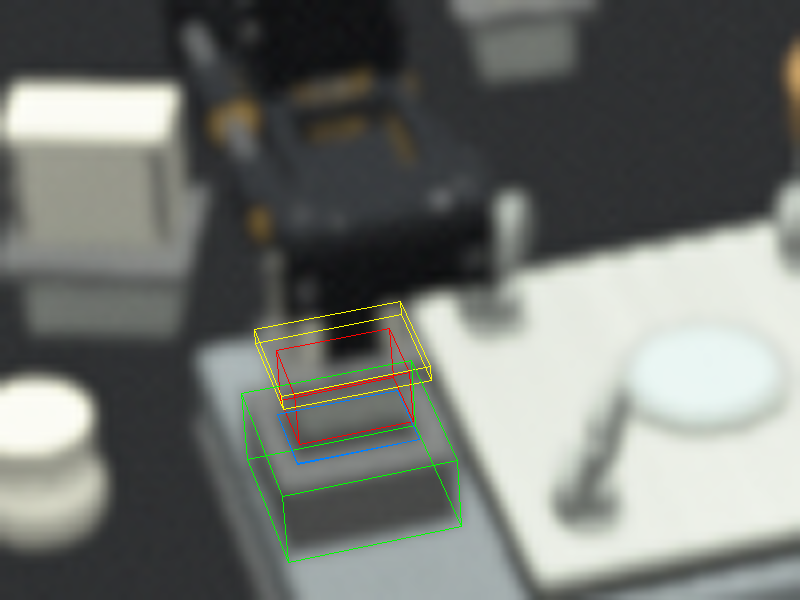

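step_arm([
  [[0,0,0],[0,0,0.003],230],
  [[0,0,0],[0,0,0.005],230],
  [[0,0,0],[0,0,0.007],230],
  [[0,0,0],[0,0,0.009],230],
  [[0,0,0],[0,0,0.01],230],
  [[0,0,0],[0,0,0.011],230],
  [[0,0,0],[0,0,0.012],230],
  [[0,0,0],[0,0,0.012],230],
  [[0,0,0],[0,0,0.012],230],
  [[0,0,0],[0,0,0.012],230],
])

```text
time: 52.2
position: [0.4291, 0.1204, 0.122]
tool_rot: [-3.141, -0.017, -0.0]
ft_force: [-0.8, 0.2, -2.0]
grip_width: 0.274
```

```bash
python3 - <<'E'
from ov import *
st(); s=ctrl.get_state(); im=img('side','s29raw')
ov(im,'d10',230,170,100,75,[])
E
```

```text
t 52.2 p [0.4291 0.1204 0.122 ] yaw_y -1.56 tilt [0.0001 0.0001] q [-1.1  -0.06  0.75  2.1   0.04  1.09 -1.92] F [-0.8  0.2 -2. ] T [0.02 0.19 0.01] w 0.274
```

View pics/d10.png

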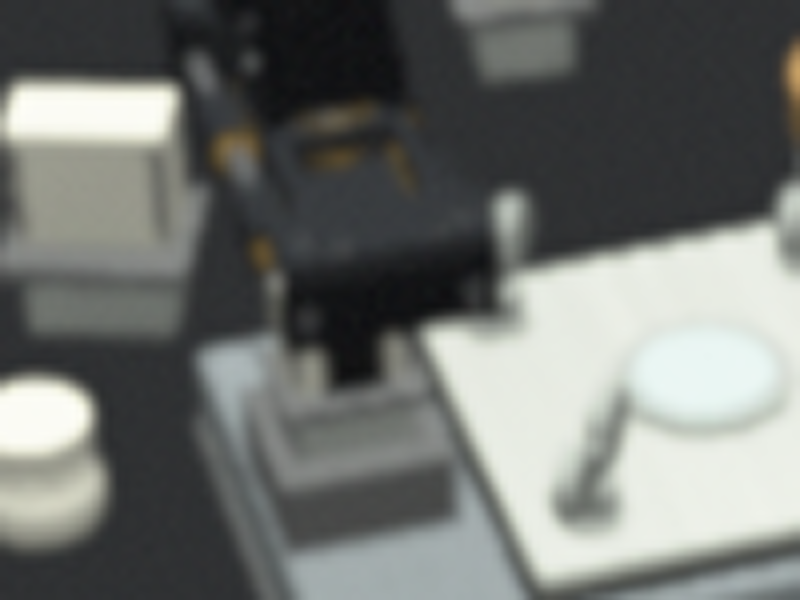

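step_arm([
  [[0,0,0],[0,0,0.003],230],
  [[0,0,0],[0,0,0.006],230],
  [[0,0,0],[0,0,0.009],230],
  [[0,0,0],[0,0,0.011],230],
  [[0,0,0],[0,0,0.013],230],
  [[0,0,0],[0,0,0.015],230],
  [[0,0,0],[0,0,0.016],230],
  [[0,0,0],[0,0,0.017],230],
  [[0,0,0],[0,0,0.0175],230],
  [[0,0,0],[0,0,0.0175],230],
])

```text
time: 53.5
position: [0.4291, 0.1204, 0.1045]
tool_rot: [-3.141, -0.017, -0.0]
ft_force: [-0.5, 0.7, -1.6]
grip_width: 0.274
```

```bash
python3 - <<'E'
from ov import *
st(); im=img('side','s30raw')
ov(im,'d11',230,170,100,75,[])
E
```

```text
t 53.5 p [0.4291 0.1204 0.1045] yaw_y -1.56 tilt [0.0001 0.0001] q [-1.09 -0.03  0.76  2.12  0.02  1.04 -1.9 ] F [-0.5  0.7 -1.6] T [-0.02  0.21  0.03] w 0.274
```

View pics/d11.png

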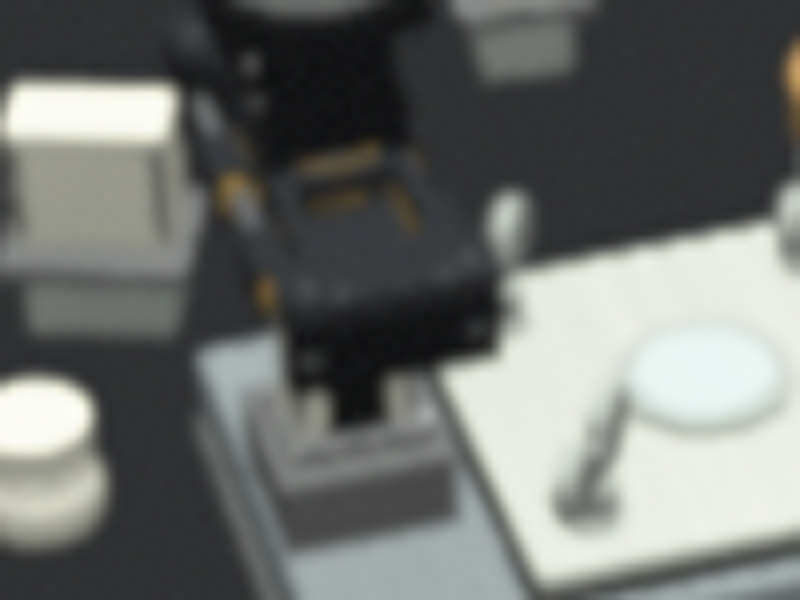

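step_arm([
  [[0,0,0],[0,0,0.001],230],
  [[0,0,0],[0,0,0.0015],230],
  [[0,0,0],[0,0,0.002],230],
  [[0,0,0],[0,0,0.0025],230],
  [[0,0,0],[0,0,0.0025],230],
  [[0,0,0],[0,0,0.0025],230],
  [[0,0,0],[0,0,0.0025],230],
  [[0,0,0],[0,0,0.0025],230],
  [[0,0,0],[0,0,0.0025],230],
  [[0,0,0],[0,0,0.0025],230],
])

```text
time: 54.8
position: [0.4292, 0.1204, 0.1043]
tool_rot: [-3.14, -0.016, 0.002]
ft_force: [-8.5, -3.0, 20.1]
grip_width: 0.272
```

```bash
python3 -c "
from h import *
st()"
```

```text
t 54.8 p [0.4292 0.1204 0.1043] yaw_y -1.5604 tilt [-0.0016  0.001 ] q [-1.09 -0.03  0.76  2.12  0.02  1.05 -1.9 ] F [-8.5 -3.  20.1] T [-0.69  1.96  0.05] w 0.272
```

Seated (20 N reaction, depth no longer increasing). Release and rise.

step_arm([
  [[0,0,0],[0,0,-0.0025],230],
  [[0,0,0],[0,0,-0.0025],180],
  [[0,0,0],[0,0,-0.0025],140],
  [[0,0,0],[0,0,-0.0025],100],
  [[0,0,0],[0,0,-0.0025],100],
  [[0,0,0],[0,0,-0.04],100],
  [[0,0,0],[0,0,-0.09],100],
  [[0,0,0],[0,0,-0.14],100],
  [[0,0,0],[0,0,-0.16],100],
  [[0,0,0],[0,0,-0.16],100],
])

```text
time: 56.05
position: [0.43, 0.1208, 0.2633]
tool_rot: [-3.139, -0.017, -0.004]
ft_force: [0.1, -0.1, -1.7]
grip_width: 0.607
```

```bash
python3 - <<'E'
from ov import *
go(.45,-.25,.28,-1.5)
im=img('side','s31raw')
ov(im,'d12',230,150,100,75,[]); crop(im,200,120,280,210,'d13')
E
```

```text
turn [-0.002, -0.0028, -0.0599] shift [0.016, 0.3709, -0.0175]
t 56.05 p [0.43   0.1208 0.2633] yaw_y -1.5599 tilt [0.0027 0.0021] q [-1.11 -0.21  0.69  1.91  0.13  1.4  -2.02] F [ 0.1 -0.1 -1.7] T [-0.05  0.18 -0.01] w 0.607
```

View pics/d12.png

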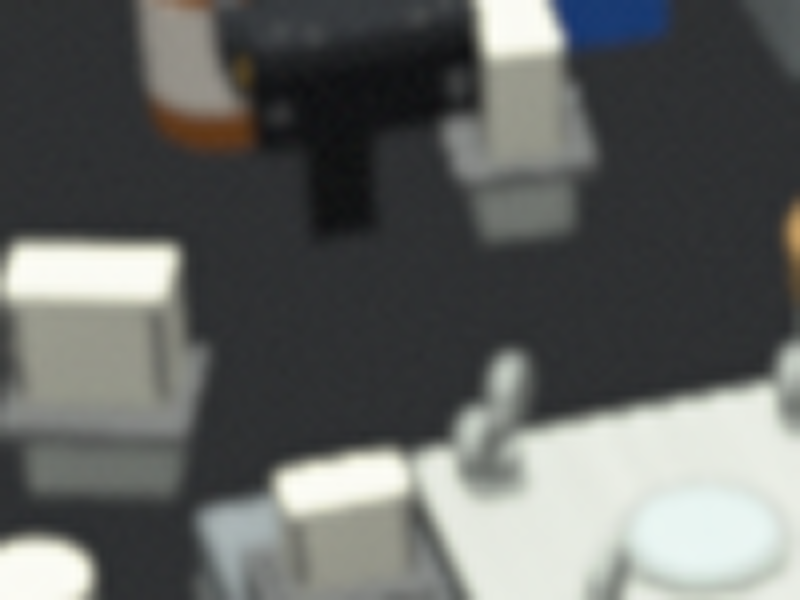

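step_arm([
  [[0,0,0],[0.002,0.05,-0.01],100],
  [[0,0,0],[0.005,0.1,-0.017],100],
  [[0,0,0],[0.007,0.15,-0.017],100],
  [[0,0,0],[0.01,0.2,-0.017],100],
  [[0,0,0],[0.012,0.25,-0.017],100],
  [[0,0,0],[0.014,0.29,-0.017],100],
  [[0,0,0],[0.016,0.32,-0.017],100],
  [[0,0,0],[0.016,0.32,-0.017],100],
  [[0,0,0],[0.016,0.32,-0.017],100],
  [[0,0,0],[0.016,0.32,-0.017],100],
])

```text
time: 57.35
position: [0.4485, -0.1979, 0.2784]
tool_rot: [-3.141, -0.021, 0.001]
ft_force: [0.1, -0.3, 0.0]
grip_width: 0.605
```

```bash
python3 - <<'E'
from ov import *
st()
im=img('side','s32raw'); crop(im,240,160,120,90,'e1')
t=img('top','t32raw'); crop(t,255,190,140,105,'e2'); cv2.imwrite('pics/e3.png',t)
E
```

```text
t 57.35 p [ 0.4485 -0.1979  0.2784] yaw_y -1.5575 tilt [-0.0009  0.0003] q [-0.87 -0.19  1.12  1.8   0.17  1.43 -1.34] F [ 0.1 -0.3  0. ] T [0.03 0.18 0.03] w 0.605
```

View pics/e1.png

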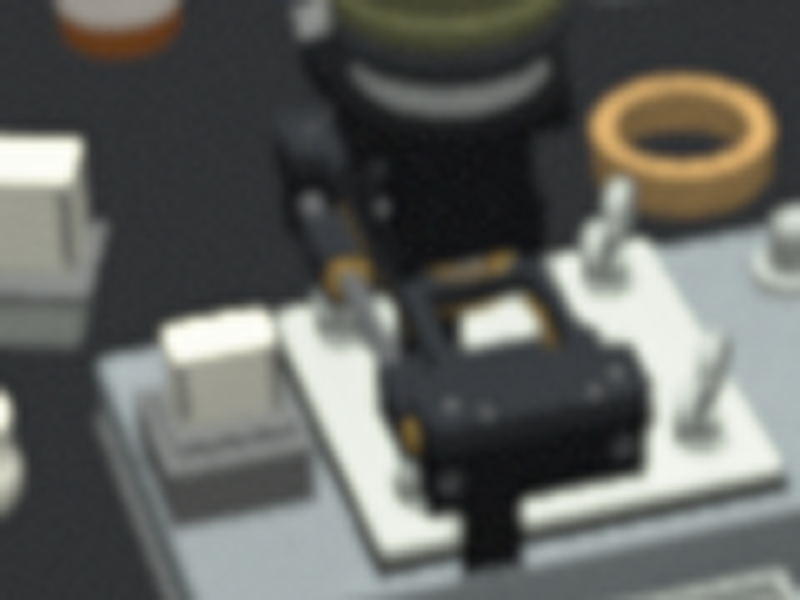

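View pics/e2.png

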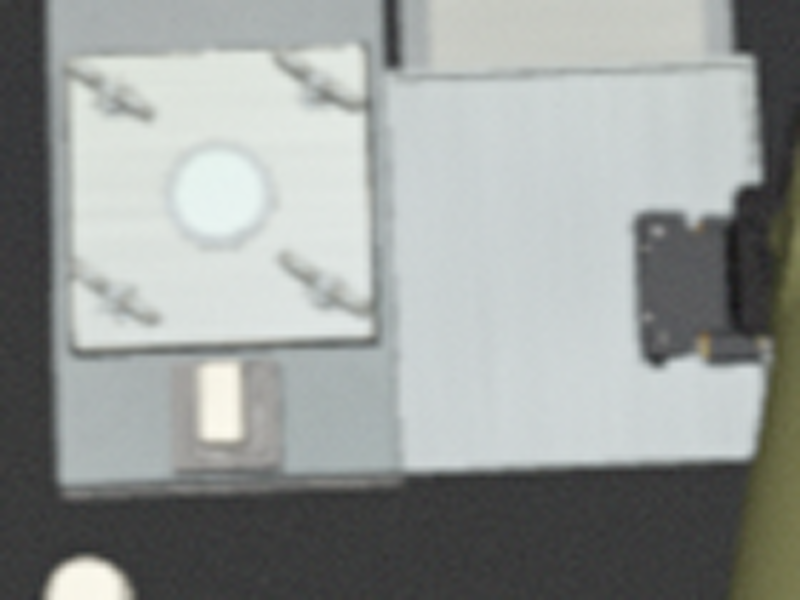

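View pics/e3.png

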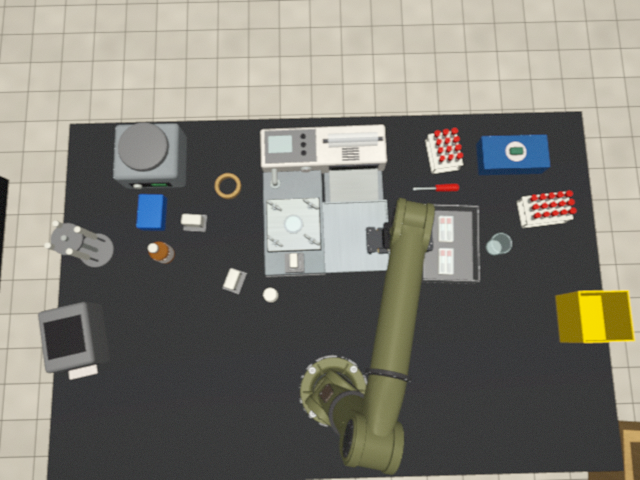

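```bash
python3 - <<'E'
from h import *
t=cv2.imread('pics/t32raw.png'); s=cv2.imread('pics/s32raw.png')
crop(t,262,196,64,48,'e4')
S={1:(.5012,.1838),2:(.6253,.1857),3:(.6268,.062),4:(.5027,.0604)}
b=cv2.resize(t,None,fx=12,fy=12,interpolation=cv2.INTER_CUBIC)
for k,(x,y) in S.items():
    for a,col in((2.05,(0,0,255)),(2.19,(0,200,0))):
        d=np.array([np.cos(.0125-a),np.sin(.0125-a),0])*.032
        P=proj('top',[np.r_[x-.004,y,.09]-d,np.r_[x-.004,y,.09]+d])
        off=np.array([0,12]) # shift below blade for comparison
        p=((P+.5)*12+off).astype(int); cv2.line(b,tuple(map(int,p[0])),tuple(map(int,p[1])),col,1)
cv2.imwrite('pics/e5.png',b[196*12:196*12+560,262*12:262*12+768])
E
```

```text
(no output)
```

View pics/e5.png

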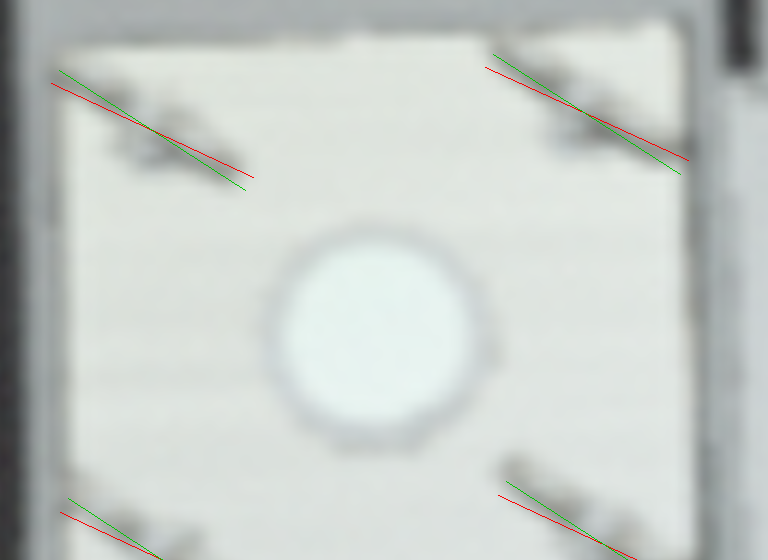

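View pics/e4.png

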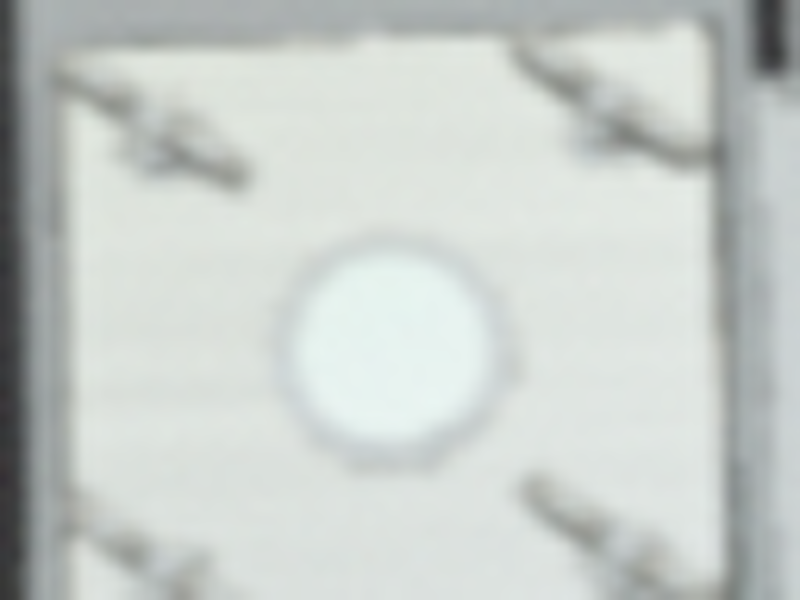

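```bash
python3 - <<'E'
from h import *
st(); print(ctrl.close_job())
E
```

```text
t 57.45 p [ 0.4486 -0.1984  0.2787] yaw_y -1.5581 tilt [-0.0003  0.0003] q [-0.87 -0.19  1.12  1.8   0.17  1.43 -1.34] F [0.  0.2 0.1] T [-0.05  0.16 -0.04] w 0.609
the job is handed in; nothing more can be done
None
```

I handed the job in at 57 s. The screws are tightened, both packs are in the tote and the plug is in its socket. The one check that disagreed is how far home the screws are (see below).

- **Screws:** I tightened them in cross order, the first round 1, 3, 2, 4 to about 1.1 rad and the second round 4, 2, 1, 3.
- **Packs:** Only two were there. They got knocked a few centimetres partway through, so I measured them again. Both now lie flat in the tote and the tray is empty.
- **Plug:** I pushed the smallest of the three look-alikes into the socket until its collar seated (about 20 N push-back, no further travel), then let go. In the last pictures it stands upright in the socket.
- **Bystanders:** All of those visible in the last top picture look unmoved. The arm hides part of the bench there, including the old gasket, which was in place in an earlier picture.

**Screw angles, where my checks disagreed:** the tool's turn puts every screw at about 2.18–2.19 rad. Rough readings off the blurry top pictures gave 2.06–2.17 rad. All are above the 2.05 limit, but the picture check leaves little margin, and I trusted the tool readings. I did not feel a clear hard-stop torque, because I stopped just short of the stop.

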